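Latch the press-jaw case

TASK

The blue press-jaw case on the bench stands unlatched with its seam sprung ajar. Take the latch claw by its orange tab, set it down lightly behind the steel keeper on the far half (pressing it down with no more than about 15 N) and draw it back until it bites, then swing the lever over and down past centre until it lies flat and holds the seam shut. Push the lever with no more than about 20 N, do not shift the other things on the bench, and let go of the case at the end.

Things in the scene. Friction and masses are not known exactly. Their poses are not given: they have to be found in the camera images.
- case: blue carry case standing upright, fixed to the bench. Origin: on the bench under the seam. Its +x runs across the seam from the near half (case x -60 to -2 mm) to the far half (2 to 56 mm); y along the seam (-110 to 110); top deck 150 mm above the bench. The latch lies on the top in the plane y = 0. A black carry handle stands 31 mm out of the +y end
- lid (a joint): far half of the case: angle about a hinge along the bottom of the seam, 8 mm above the bench. 0 = shut, about 0.030 rad = sprung ajar (the gap at the top is then 4.4 mm wider than shut). A stiff rubber gasket pushes it ajar, about 22 N per mm at the keeper. Latched properly it reads about 0.008
- keeper (a point): top edge of the keeper's far (+x) face, 10 mm above the deck, 18 mm beyond the seam when shut, 22 mm ajar. The keeper is a steel rail 18 mm wide (y): a nose 4 mm high and 6 mm long (from this point towards -x) overhanging a 3 mm thick neck by 3 mm on the far side; the claw's toe goes under the overhang. Axes as the far half
- lever (a joint): steel latch lever, red end, hinged along case y on the near half: 0 = flat home (points to case -x), 1.57 = upright, grows as raised towards the keeper, at most 2.1. Stays where left (0.03 N m) and is drawn along by the claw (2 to 4 N at the tab) back to about 1.1, where the claw bites. From there it takes up to 0.4 N m (most near 0.8) to dead centre at about 0.2, then falls home to a hard stop
- lever_pivot (a point): pivot axis of the lever, 28 mm on the near side of the seam, 12 mm above the deck
- lever_tip (a point): middle of the free end of the lever, upper face when home, 64 mm from the pivot. The handle is a flat bar 24 mm wide (y), 5 mm thick, from 20 to 64 mm from the pivot
- claw (a joint): claw angle to the lever, 0 = latched. Its slope above level (hook end towards case +x) is claw minus lever; resting behind the keeper it is about -0.3. Its pivot is on the lever: with the lever home 15.85 mm nearer (-x) and 2.2 mm lower than the lever pivot. Stiff (0.03 N m): it keeps its angle to the lever, so a claw left slack, not drawn under the overhang, is lifted off as the lever swings
- tab (a point): grip point of the orange tab on the claw: 12 mm thick (y) by 18 mm long, standing 33 mm out of the claw, this point 10 mm below its end; 59 mm from the claw pivot along the claw and 28 mm above it. Axes: x along the claw to the hook, y along case y, z out along the tab. Pinch it across y. Under the tab a steel bridge 32 mm wide begins 23 mm below this point
- hook (a point): end of the claw's toe, mid height: the claw ends in a downturned lip 5 mm thick, 20 mm wide, its foot a toe 3 mm thick pointing 2.5 mm back. 60.5 mm along the claw from its pivot, 5.7 mm below it; the lip's outer face is at 68 mm. Bitten: 2 to 3 mm on the -x side of point keeper, 5.5 mm below it. To pass the nose it must come down 1 mm or more on the +x side
- press_jaw: loose dark steel press jaw with a brass pin, 71 x 78 x 34 mm, on the bench on the near side of the case; origin under its middle
- tee: loose brass pipe tee, 70 mm long, 32 mm high, on the near side of the case; origin under its middle
- tub: white tub with a blue cap, 90 mm across, 140 mm high; origin under its middle
- hammer: hammer with a blue handle lying on the bench; origin under it
- wrench: steel wrench lying on the bench; origin under it
- screwdriver: red screwdriver lying on the bench; origin under it

How it is judged:
On the way, in this order (a step that is already met when the one before it is completed fails the run):
1. the claw has bitten: its toe is under the keeper's overhang while the lever is still raised (z of hook in the frame of keeper below -0.004 m and x of hook in the frame of keeper between -0.0045 and -0.001 m and value of joint lever above 0.6 rad), for 0.2 s.
2. the lever is swung down over centre with the claw still hooked (value of joint lever below 0.08 rad and value of joint lid below 0.016 rad), for 0.2 s.
At the end, for the whole second after the job is handed in: the lever lies flat (within 0.08 rad of home), the claw's toe is under the keeper's overhang (hook point 1 to 4.5 mm on the near side of, and at least 4 mm below, the keeper's top far edge) and the far half is drawn shut (lid angle under 0.016 rad) (all of step 2 and z of hook in the frame of keeper below -0.004 m and x of hook in the frame of keeper between -0.0045 and -0.001 m); the robot touches nothing.
It fails at once if the lever's handle is pushed with more than 25 N (contact force between anything else and lever_c2 above 25 N).
It fails at once if the claw is pressed on the keeper or the far half with more than 30 N while the lever is up (above 1.3 rad) (value of joint lever above 1.3 rad and contact force between claw and lid above 30 N).
It fails at once if a bystander is shifted by more than 25 mm (distance of any of press_jaw, tee, tub, hammer, wrench, screwdriver from where it was at the start of the episode above 0.025 m).
It also fails if it takes over 59 s, if anything falls off the work surface, if the arm or the gripper's body presses on something with over 40 N, if the wrist force passes 120 N, or if a joint passes its speed limit or range.

ROBOT

A 6-joint arm with a two-finger parallel gripper is mounted at the origin on the work surface. World frame = base frame: x ahead of the robot, y to its left, z up, the work surface at z = 0. Lengths are in m, angles in rad, forces in N, time in s.
With the tool pointing down it reaches from about 0.375 to 0.9 m from the base axis. Payload 3.1 kg.
Tool frame: the origin (TCP) lies midway between the tips of the shut fingers; the grasp point (between the pads) lies manip.grip_depth behind it (manip.grip_depth is the distance from the TCP to the grasp point, in m); z points along the fingers, y is the direction in which the jaws open and shut (so a half turn about z gives the same grasp; the last joint's range is limited). The gripper opens to 85 mm and grips with 20 to 120 N. Pads are 22 mm wide; open, the fingers measure 114 mm over their backs; the gripper's body (76 mm by 85 mm) begins 54 mm behind the grasp point. The pads swing forward as they close: fully open they stand 13 mm farther back than shut.
Start: joints at [0.964, 0.527, 1.433, -0, 1.181, -0.178], TCP at [0.26, 0.568, 0.231] pointing down, gripper open.
Joint ranges: [-3.08, 3.08], [-0.75, 2.2], [0.22, 2.44], [-1.43, 4.57], [0, 2.65], [-2.85, 2.85]. Speed limits (rad/s): [2.79, 2.79, 3.14, 3.14, 3.14, 3.14].

INTERFACE

Orientations are given as a unit quaternion [x, y, z, w].
In Python, from station import manip, vision gives the robot as it stands.
- The arm moves only by the shell command python3 -m crank 'ROWS' [FORCE]. ROWS is JSON, a list of rows, each an object with "grip": the closure, from 0 (fully open) to 1 (shut); "offset": the shift along the tool's x, y, z in mm, a list of three; "angular": the turn, a rotation vector about the tool's x, y, z in degrees, a list of three. A call has 1 to 10 rows; each row is the pose to reach, as a shift and turn from the pose commanded when the call began, along the tool's axes at that moment; what a row does not reach only later rows make up. A row lasts 1/10 s, in which the tool goes at most 50 mm and 8.59 degrees, less where a joint would pass 70% of its speed; a pose out of reach is approached as far as the arm can. A call with a gripper value outside its range is refused whole. The fingers move at their own pace and stop on an object; FORCE is the grip in N (left out, the last holds). Time passes only in rows, so rows that repeat a pose let the fingers close. It gives the time, the measured TCP pose, the force and the opening at its end, in the units of the state.
- manip.sense(): the state, without advancing time (a new reading comes with each control period).
- vision.snapshot(name): name is "side" or "top"; returns a dict with "pixels" (420x560x3 uint8, red, green, blue), "intrinsics" (3x3 intrinsics, pixels), "R" (3x3) and "t" (3): a world point X has camera coordinates R X + t. Camera axes: x right, y down, z forward; pixel columns grow to the right and rows downward; lengths in m; the calibration is good to about 2 mm. A picture is of the moment at which its call begins. There is no depth.
- manip.sign_off(): hands the job in, once; it reports no verdict.
The state is a dict: "t": time; "q": joint angles; "qd": joint speeds; "tau": joint torques, N m; "tcp_pos": TCP position; "tool_rot": TCP orientation; "force": force on the tool from outside, world axes, zero at the start; "ft_torque": the same for the moment, N m; "finger_gap": opening from 0.0 (shut) to 1.0 (fully open).
Only numpy, scipy, OpenCV 4.12 (cv2) and the standard library are available. Lean on these libraries where they do the work, as an engineer would, in place of code of your own. Each camera call takes 0.05 s, during which the arm holds its last target.

## Working session

There is one attempt and no reset: what is moved stays moved. The work goes in short steps, Python scripts to look and compute and a shell command to move; the robot and the scene stay as the last step left them, time stands still between calls to the robot, and variables do not carry over. Pictures are saved under pics/ and viewed, and the job is handed in when it is done.

```bash
ls; mkdir -p pics
python3 - <<'E'
from station import manip, vision
import cv2
s=manip.sense();print(s, manip.grip_depth)
for n in("side","top"):
    d=vision.snapshot(n);cv2.imwrite(f"pics/{n}0.png",d["pixels"][:,:,::-1]);print(n,d["intrinsics"],d["R"],d["t"])
E
```

```text
pics
{'t': 0.0, 'q': array([ 9.63469100e-01,  5.28515780e-01,  1.43388683e+00,  1.32285482e-05,
        1.18134099e+00, -1.78481424e-01]), 'qd': array([ 0.00051002, -0.00143312,  0.00107778, -0.00220389, -0.00020556,
        0.00049962]), 'tau': array([ 1.13739486e-04, -4.42345655e+01, -1.78030086e+01, -2.77427080e-04,
        8.60455271e-03,  4.12480460e-06]), 'tcp_pos': array([0.25944635, 0.56784508, 0.23030802]), 'tool_rot': array([ 2.12785918e-01,  9.77098253e-01, -9.91179871e-04, -4.17419264e-04]), 'force': array([-0.53453668,  0.35062162,  0.55098896]), 'ft_torque': array([-0.00604446,  0.06230377, -0.04764231]), 'finger_gap': 0.9971328668133767} 0.0187
side [[461.95057941   0.         278.57416557]
 [  0.         461.95057941 215.25766209]
 [  0.           0.           1.        ]] [[ 0.80833154 -0.58871154 -0.00434128]
 [-0.4224931  -0.57493805 -0.70067527]
 [ 0.40999965  0.56821208 -0.71346712]] [-0.38381677  0.28807057  1.13908175]
top [[413.7407269    0.         280.01407163]
 [  0.         413.7407269  206.79457792]
 [  0.           0.           1.        ]] [[-0.00624258 -0.99996801 -0.00500144]
 [-0.99937041  0.00641338 -0.03489496]
 [ 0.03492592  0.00478046 -0.99937847]] [0.01856518 0.45317351 1.19713248]
```

View pics/side0.png

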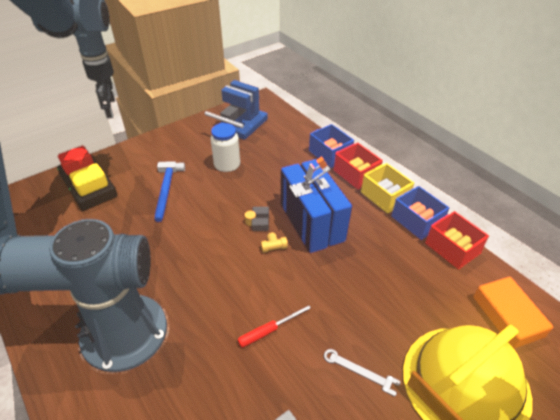

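View pics/top0.png

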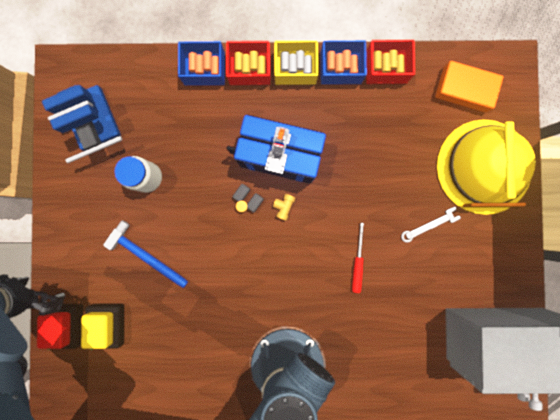

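```bash
python3 - <<'E'
import cv2
a=cv2.imread("pics/side0.png")[90:240,200:360];cv2.imwrite("pics/sc0.png",cv2.resize(a,None,fx=4.5,fy=4,interpolation=2) if 0 else cv2.resize(a,None,fx=4,fy=4,interpolation=2))
a=cv2.imread("pics/top0.png")[130:280,240:400];cv2.imwrite("pics/tc0.png",cv2.resize(a,None,fx=4,fy=4,interpolation=2))
E
python3 - <<'E'
import cv2
a=cv2.imread("pics/side0.png")[150:255,265:360];cv2.imwrite("pics/sc1.png",cv2.resize(a,None,fx=5.5,fy=5.5,interpolation=2))
a=cv2.imread("pics/top0.png")[105:190,225:335];cv2.imwrite("pics/tc1.png",cv2.resize(a,None,fx=7,fy=7,interpolation=2))
E
```

```text
(no output)
```

View pics/sc1.png

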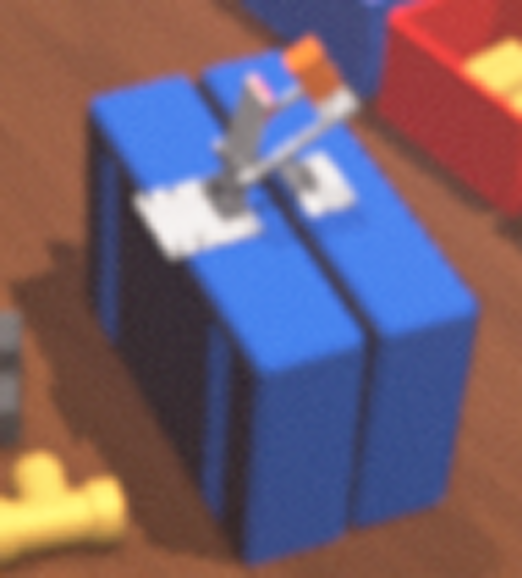

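View pics/tc1.png

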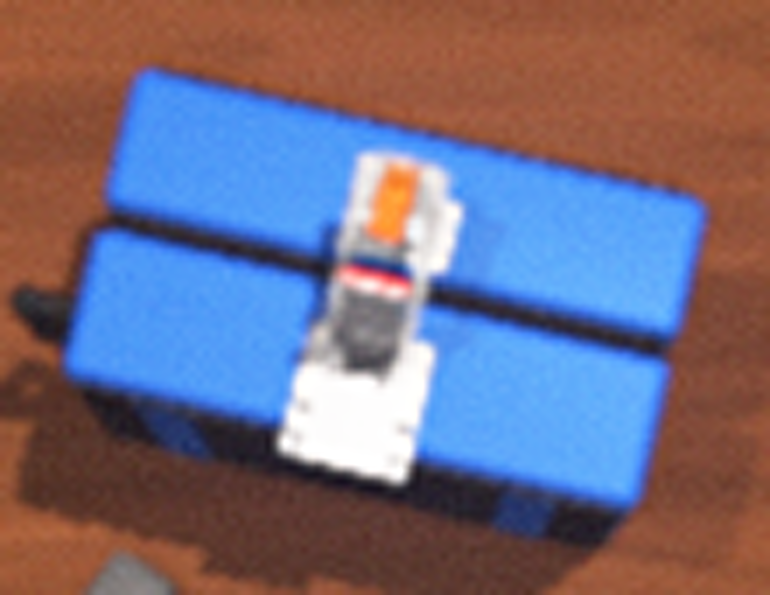

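The side view shows the near-half deck corners, the lever standing roughly upright, and the claw held up with its tab at about side px (320,160). In the top view the tab end is at about px (281,134). I'll fit a model of the case and latch to these points.

```bash
cat > h.py <<'E'
import numpy as np
from scipy.optimize import least_squares
from scipy.spatial.transform import Rotation as Ro
from station import manip, vision
import cv2
def cams():
    return {n:vision.snapshot(n) for n in("side","top")}
def proj(d,X):
    c=np.array(X)@d["R"].T+d["t"]; p=c@d["intrinsics"].T
    return p[...,:2]/p[...,2:]
def lev(th,v): # lever frame (x,z) home -> case (x,z) mm
    x,z=v;return np.array([-28+x*np.cos(th)+z*np.sin(th),162-x*np.sin(th)+z*np.cos(th)])
def cl(th,s,v):
    p=lev(th,(-15.85,-2.2));return p+np.array([v[0]*np.cos(s)-v[1]*np.sin(s),v[0]*np.sin(s)+v[1]*np.cos(s)])
def world(case,P): # case=(x,y,yaw) m ; P mm case coords
    P=np.atleast_2d(P)/1000.;c,s=np.cos(case[2]),np.sin(case[2])
    return np.c_[case[0]+c*P[:,0]-s*P[:,1],case[1]+s*P[:,0]+c*P[:,1],P[:,2]]
def xz(v,y=0): return [v[0],y,v[1]]
E
cat > fit.py <<'E'
from h import *
C=cams()
T=lambda u,v:(225+u/7,105+v/7); S=lambda u,v:(265+u/5.5,150+v/5.5)
box=[("top",(-60,110,150),T(67,378)),("top",(-60,-110,150),T(637,502)),("top",(-2,110,150),T(93,230)),("top",(-2,-110,150),T(668,364)),
("side",(-60,-110,150),S(262,374)),("side",(-2,-110,150),S(366,340)),("side",(-60,110,150),S(90,102)),("side",(-2,110,150),S(190,75)),("side",(-60,-110,0),S(245,562))]
def res(p):
    return np.concatenate([proj(C[n],world(p[:3],X))[0]-np.array(m) for n,X,m in box])
r=least_squares(res,[0.7,0,0.]);case=r.x;print(case,np.round(r.fun.reshape(-1,2),1))
def lt(p):
    th,s=p;o=[]
    L=[("top",xz(cl(th,s,(59,38))),T(396,195)),("side",xz(cl(th,s,(68,38))),S(312,42)) ,
       ("top",xz(lev(th,(-64,0))),T(375,280)),("side",xz(lev(th,(-64,0))),S(260,88))]
    L[1]=("side",xz(cl(th,s,(59,28))),S(318,72))
    return np.concatenate([proj(C[n],world(case,X))[0]-np.array(m) for n,X,m in L])
for g in([1.6,.4],[1.2,.2],[1.9,.6]):
    r=least_squares(lt,g);print(r.x,r.cost,np.round(r.fun.reshape(-1,2),1))
th,s=r.x
print("tab",cl(th,s,(59,28)),"hook",cl(th,s,(60.5,-5.7)),"tip",lev(th,(-64,0)))
print("tab world",world(case,xz(cl(th,s,(59,28)))))
np.save("case.npy",case)
for n in C:
    im=C[n]["pixels"][:,:,::-1].copy();im=cv2.resize(im,None,fx=6,fy=6,interpolation=2)
    pts=[xz(lev(th,(-64,0))),xz(lev(th,(0,0))),xz(cl(th,s,(0,0))),xz(cl(th,s,(59,28))),xz(cl(th,s,(59,38))),xz(cl(th,s,(60.5,-5.7))),(22,0,160)]
    for P in pts+[b[1] for b in box]:
        q=proj(C[n],world(case,P))[0];cv2.circle(im,tuple(int(a*6+3) for a in q),4,(0,255,0),2)
    o=proj(C[n],world(case,(0,0,180)))[0]*6;o=o.astype(int)
    cv2.imwrite(f"pics/fit_{n}.png",im[o[1]-250:o[1]+300,o[0]-300:o[0]+300])
E
python3 fit.py
```

```text
[ 0.6084308   0.01303045 -0.23721962] [[-1.  -1.3]
 [ 0.7  0.4]
 [ 0.5 -1.9]
 [ 1.3 -1.7]
 [-0.9  0.1]
 [ 0.1  0.2]
 [-2.  -0.5]
 [-2.  -0.5]
 [-0.3  2.8]]
[1.81127386 0.37334184] 1.5169651142228635 [[ 0.1 -0.6]
 [-0.9  0.2]
 [ 0.5 -0.7]
 [-0.9  0.5]]
[1.81127387 0.37334184] 1.5169651142228544 [[ 0.1 -0.6]
 [-0.9  0.2]
 [ 0.5 -0.7]
 [-0.9  0.5]]
[1.81127387 0.37334184] 1.5169651142228486 [[ 0.1 -0.6]
 [-0.9  0.2]
 [ 0.5 -0.7]
 [-0.9  0.5]]
tab [ 18.36153719 225.50807187] hook [ 32.04957823 194.67663446] tip [-12.75734707 224.1583585 ]
tab world [[0.62627813 0.00871547 0.22550807]]
```

View pics/fit_side.png

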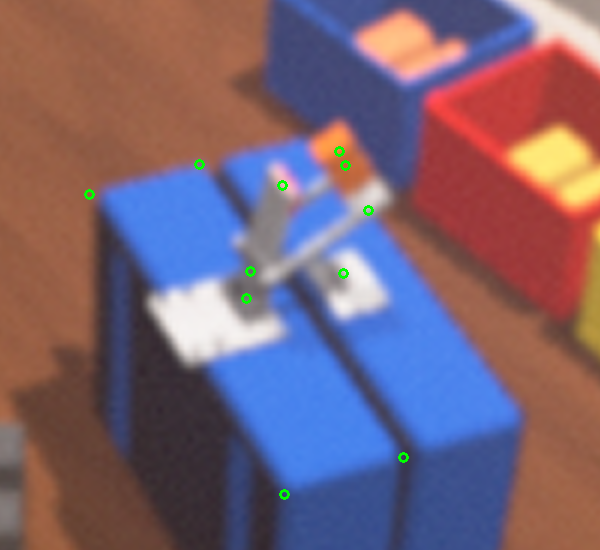

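View pics/fit_top.png

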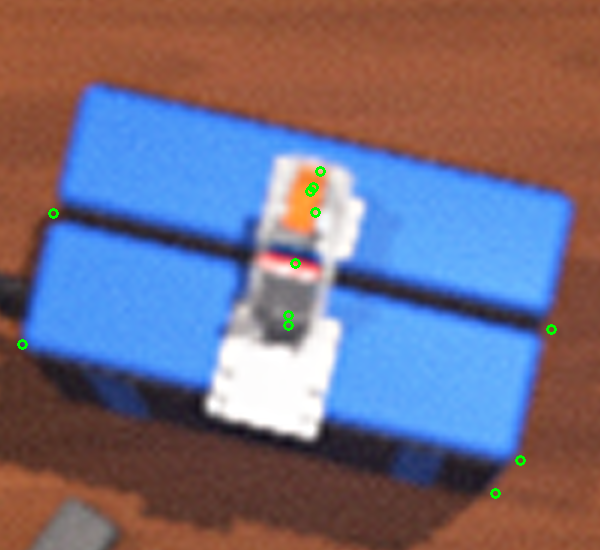

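```bash
cat >> h.py <<'E'
def Rtool(case,s):
    cy=np.array([-np.sin(case[2]),np.cos(case[2]),0]);ex=np.array([np.cos(case[2]),np.sin(case[2]),0]);ez=np.array([0,0,1.])
    cx=np.cos(s)*ex+np.sin(s)*ez
    tx=-cx;ty=cy;return np.c_[tx,ty,np.cross(tx,ty)]
def row(tp,Rt,verbose=1):
    st=manip.sense();R0=Ro.from_quat(st["tool_rot"]).as_matrix()
    off=R0.T@(np.array(tp)-st["tcp_pos"])*1000;a=Ro.from_matrix(R0.T@Rt).as_rotvec(degrees=True)
    print("offset",np.round(off,1),"ang",np.round(a,2));return off,a
def where(case):
    st=manip.sense();R=Ro.from_quat(st["tool_rot"]).as_matrix();p=st["tcp_pos"]
    c,s=np.cos(case[2]),np.sin(case[2]);A=np.array([[c,s,0],[-s,c,0],[0,0,1]])
    pc=A@(p-[case[0],case[1],0])*1000
    g=A@(p-manip.grip_depth*R[:,2]-[case[0],case[1],0])*1000
    Rc=A@R; print("t",round(st["t"],2),"tcp case",pc.round(1),"grasp",g.round(1),"slope",np.round(np.arctan2(-Rc[2,0],-Rc[0,0]),3),"F case",(A@st["force"]).round(1),"gap",round(st["finger_gap"],3),"q",st["q"].round(2))
    return pc,g,A@st["force"]
E
python3 - <<'E'
from h import *
case=np.load("case.npy");th,s=1.811,.373
Rt=Rtool(case,s);t=world(case,xz(cl(th,s,(59,30))))[0]
where(case)
for d in(.08,0): 
    tp=t+(manip.grip_depth-d)*Rt[:,2];print(tp);row(tp,Rt)
E
```

```text
t 0.2 tcp case [-469.5  457.5  230.7] grasp [-469.5  457.6  249.4] slope -0.0 F case [-0.  -0.2  0.3] gap 0.999 q [ 0.96  0.53  1.43  0.    1.18 -0.18]
[0.60386849 0.01413349 0.28444061]
offset [-543.4 -360.7  -53.4] ang [ -2.12 -21.33 -10.84]
[0.63220493 0.00728254 0.20994155]
offset [-572.1 -355.1   21.1] ang [ -2.12 -21.33 -10.84]
```

```bash
python3 -m crank '[{"grip":0.3,"offset":[0,0,-50],"angular":[0,0,0]},{"grip":0.3,"offset":[-20,-10,-90],"angular":[0,0,0]},{"grip":0.3,"offset":[-60,-30,-110],"angular":[0,0,-3]},{"grip":0.3,"offset":[-100,-55,-120],"angular":[0,0,-5]},{"grip":0.3,"offset":[-140,-80,-120],"angular":[0,0,-7]},{"grip":0.3,"offset":[-180,-105,-120],"angular":[0,0,-9]},{"grip":0.3,"offset":[-220,-130,-120],"angular":[0,0,-11]},{"grip":0.3,"offset":[-260,-155,-120],"angular":[0,0,-11]},{"grip":0.3,"offset":[-300,-180,-120],"angular":[0,0,-11]},{"grip":0.3,"offset":[-340,-205,-120],"angular":[0,0,-11]}]' 40
python3 - <<'E'
from h import *
case=np.load("case.npy");th,s=1.811,.373
Rt=Rtool(case,s);t=world(case,xz(cl(th,s,(59,30))))[0]
where(case)
row(t+(manip.grip_depth-.07)*Rt[:,2],Rt)
E
```

```text
t: 1.2
tcp_pos: [0.4844, 0.2389, 0.3513]
tool_rot: [0.118, 0.993, 0.0, -0.0]
force: [0.4, 0.1, 0.7]
finger_gap: 0.697
t 1.2 tcp case [-173.6  190.4  351.3] grasp [-173.6  190.4  370. ] slope -0.0 F case [0.4 0.2 0.7] gap 0.697 q [ 0.25  0.29  1.48  0.    1.37 -1.08]
offset [-172.5 -190.4   76.1] ang [ 1.000e-02 -2.138e+01  2.000e-02]
```

```bash
python3 -m crank '[{"grip":0.3,"offset":[-30,-35,0],"angular":[0,0,0]},{"grip":0.3,"offset":[-60,-70,0],"angular":[0,-4,0]},{"grip":0.3,"offset":[-90,-105,10],"angular":[0,-8,0]},{"grip":0.3,"offset":[-120,-140,25],"angular":[0,-12,0]},{"grip":0.3,"offset":[-150,-170,50],"angular":[0,-17,0]},{"grip":0.3,"offset":[-172,-190,70],"angular":[0,-21.4,0]},{"grip":0.3,"offset":[-172,-190,76],"angular":[0,-21.4,0]},{"grip":0.3,"offset":[-172,-190,76],"angular":[0,-21.4,0]},{"grip":0.3,"offset":[-172,-190,76],"angular":[0,-21.4,0]}]'
cat > look.py <<'E'
import sys
from h import *
k=sys.argv[1]
ims=[]
for n,(c0,r0,c1,r1) in {"side":(265,100,365,200),"top":(230,100,330,200)}.items():
    d=vision.snapshot(n)["pixels"][:,:,::-1]
    ims.append(cv2.resize(d[r0:r1,c0:c1],(400,400),interpolation=2))
cv2.imwrite(f"pics/l{k}.png",np.hstack(ims))
where(np.load("case.npy"))
E
python3 look.py a
```

```text
t: 2.1
tcp_pos: [0.6069, 0.0163, 0.2762]
tool_rot: [0.116, 0.976, -0.022, 0.185]
force: [0.1, -0.2, 1.0]
finger_gap: 0.697
t 2.2 tcp case [ -2.    3.2 276.9] grasp [ -8.9   3.2 294.3] slope 0.376 F case [0.5 0.3 1. ] gap 0.699 q [-0.14  0.33  1.7  -0.05  0.73 -1.44]
```

View pics/la.png

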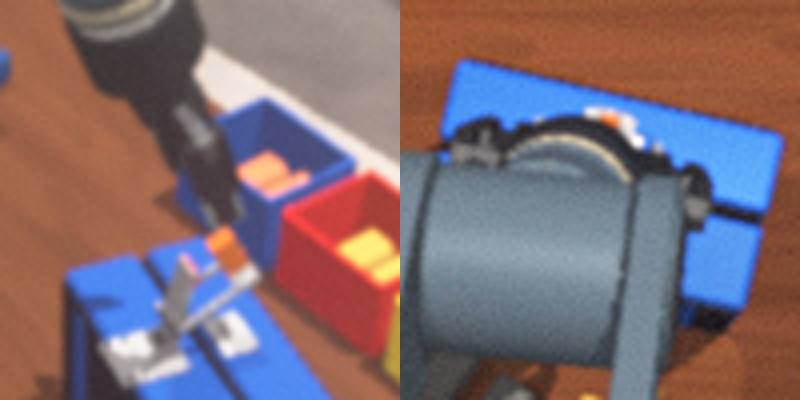

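```bash
python3 - <<'E'
from h import *
case=np.load("case.npy");th,s=1.811,.373
Rt=Rtool(case,s);t=world(case,xz(cl(th,s,(59,30))))[0]
row(t+(manip.grip_depth-.0)*Rt[:,2],Rt)
E
python3 -m crank '[{"grip":0.3,"offset":[0,-3,20],"angular":[0,0,0]},{"grip":0.3,"offset":[0,-3,40],"angular":[0,0,0]},{"grip":0.3,"offset":[-1,-3,50],"angular":[0,0,0]},{"grip":0.3,"offset":[-1,-3,50],"angular":[0,0,0]}]'
python3 look.py b
```

```text
offset [-0.  -3.3 72. ] ang [0.07 0.17 0.1 ]
t: 2.6
tcp_pos: [0.6245, 0.0088, 0.2285]
tool_rot: [0.116, 0.976, -0.022, 0.184]
force: [-0.2, 0.1, -0.6]
finger_gap: 0.702
t 2.7 tcp case [ 16.9  -0.5 229.9] grasp [ 10.1  -0.5 247.3] slope 0.374 F case [0.7 0.6 0.9] gap 0.7 q [-0.15  0.42  1.72 -0.05  0.63 -1.45]
```

View pics/lb.png

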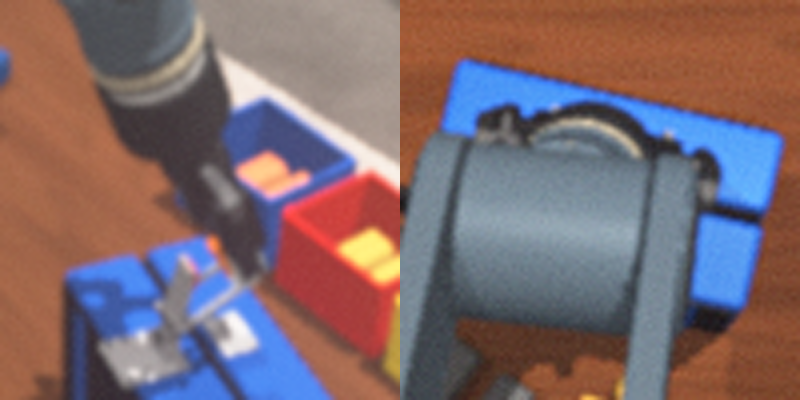

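Run:
```python
from h import *
case=np.load("case.npy");st=manip.sense();R=Ro.from_quat(st["tool_rot"]).as_matrix();p=st["tcp_pos"]
d=vision.snapshot("side");im=cv2.resize(d["pixels"][100:200,265:365][:,:,::-1],(600,600),interpolation=2)
def dot(X,c):
    q=(proj(d,X)-[265,100]+.5)*6;cv2.circle(im,tuple(int(a) for a in q),4,c,2)
w=.70*.085/2
for zz in(-.013*.7,-.03):
  for xx in(-.011,.011):
    dot(p+R@[xx,-w,zz],(0,255,0));dot(p+R@[xx,-w-.014,zz],(255,255,0))
th,s=1.811,.373
for v in((50,38),(68,38),(50,5),(68,5)):
    dot(world(case,xz(cl(th,s,v),-6))[0],(0,0,255))
cv2.imwrite("pics/chk.png",im)
```

```text
(no output)
```

View pics/chk.png

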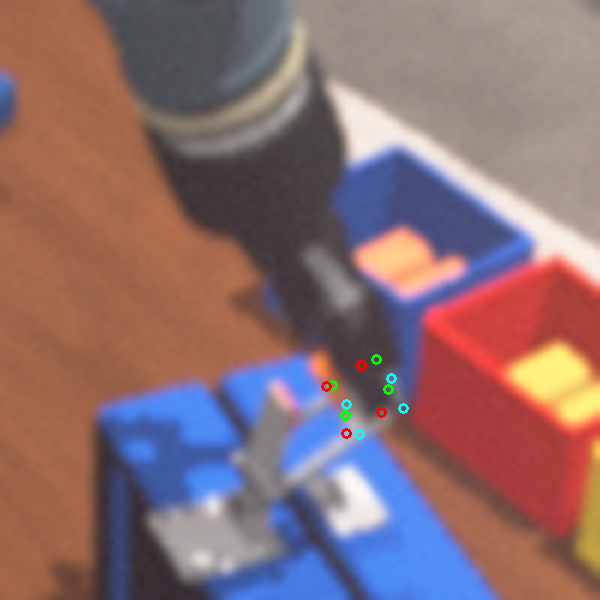

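```bash
python3 -m crank '[{"grip":0.3,"offset":[2,0,10],"angular":[0,0,0]},{"grip":0.3,"offset":[2,0,20],"angular":[0,0,0]},{"grip":0.6,"offset":[2,0,20],"angular":[0,0,0]},{"grip":0.7,"offset":[2,0,20],"angular":[0,0,0]},{"grip":0.75,"offset":[2,0,20],"angular":[0,0,0]}]' 30
python3 look.py c
```

```text
t: 3.25
tcp_pos: [0.6297, 0.0068, 0.2098]
tool_rot: [0.116, 0.976, -0.022, 0.184]
force: [0.1, -0.1, -0.8]
finger_gap: 0.25
t 3.35 tcp case [ 22.2  -1.  210. ] grasp [ 15.4  -1.  227.4] slope 0.374 F case [-0.8 -0.1  0.1] gap 0.252 q [-0.15  0.45  1.73 -0.06  0.59 -1.44]
```

View pics/lc.png

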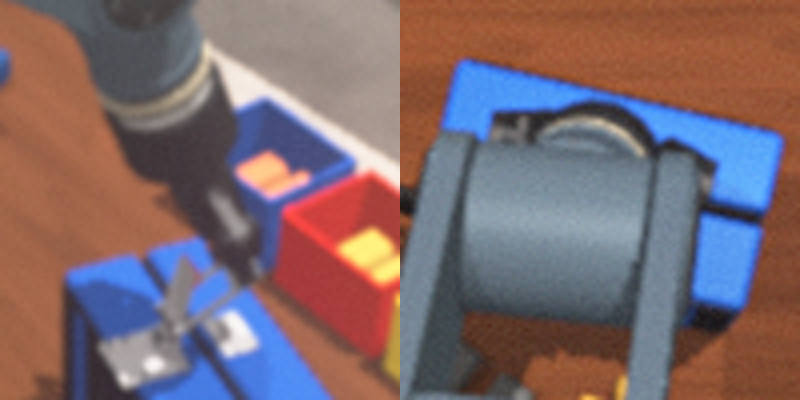

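Gripper is around the tab with no contact yet (opening 21 mm). Now I'll close gently.

```bash
python3 -m crank '[{"grip":0.8,"offset":[0,0,0],"angular":[0,0,0]},{"grip":0.84,"offset":[0,0,0],"angular":[0,0,0]},{"grip":0.88,"offset":[0,0,0],"angular":[0,0,0]},{"grip":0.92,"offset":[0,0,0],"angular":[0,0,0]}]' 30
python3 -c "
from h import *
where(np.load('case.npy'))"
```

```text
t: 3.75
tcp_pos: [0.6306, 0.0101, 0.2104]
tool_rot: [0.117, 0.975, -0.019, 0.186]
force: [3.4, 11.9, -0.2]
finger_gap: 0.133
t 3.75 tcp case [ 22.2   2.3 210.4] grasp [ 15.4   2.2 227.8] slope 0.375 F case [ 0.5 12.4 -0.2] gap 0.133 q [-0.15  0.45  1.72 -0.05  0.59 -1.44]
```

```bash
python3 -m crank '[{"grip":0.95,"offset":[0,2,0],"angular":[0,0,0]},{"grip":0.95,"offset":[0,4,0],"angular":[0,0,0]},{"grip":0.95,"offset":[0,4,0],"angular":[0,0,0]},{"grip":0.95,"offset":[0,4,0],"angular":[0,0,0]}]' 40
python3 -c "
from h import *
where(np.load('case.npy'));print(manip.sense()['ft_torque'])"
```

```text
t: 4.15
tcp_pos: [0.6309, 0.0108, 0.2102]
tool_rot: [0.116, 0.976, -0.022, 0.185]
force: [0.7, 1.8, 3.0]
finger_gap: 0.13
t 4.15 tcp case [ 22.3   3.1 210.2] grasp [ 15.5   3.1 227.6] slope 0.374 F case [0.3 1.9 3. ] gap 0.13 q [-0.14  0.45  1.72 -0.06  0.59 -1.43]
[0.23635265 0.1264992  0.09908943]
```

Run:
```python
from h import *
case=np.load("case.npy")
cy=np.array([-np.sin(case[2]),np.cos(case[2])]);case[:2]+=cy*.0031;np.save("case.npy",case)
pc,g,F=where(case)
th,s0=1.811,.374
d=np.array([g[0],g[2]])-cl(th,s0,(0,0));c,s=np.cos(s0),np.sin(s0);G=np.array([c*d[0]+s*d[1],-s*d[0]+c*d[1]]);print("G",G)
np.save("G.npy",G)
for s in(.2,.1,0,-.1,-.2,-.25):
    Rt=Rtool(case,s);print(s,"hook",cl(th,s,(60.5,-5.7)).round(1));row(world(case,xz(cl(th,s,G)))[0]+manip.grip_depth*Rt[:,2],Rt)
```

```text
t 4.15 tcp case [ 22.3   0.  210.2] grasp [ 15.5  -0.  227.6] slope 0.374 F case [0.3 1.9 3. ] gap 0.13 q [-0.14  0.45  1.72 -0.06  0.59 -1.43]
G [57.13788734 30.98148588]
0.2 hook [ 34.1 184.4]
offset [-1.3 -0.  10.1] ang [ 0.03  9.99 -0.  ]
0.1 hook [ 34.4 178.3]
offset [-1.2 -0.  15.9] ang [ 0.03 15.72 -0.  ]
0 hook [ 34.1 172.2]
offset [-0.5 -0.  21.7] ang [ 0.03 21.45 -0.  ]
-0.1 hook [ 33.3 166.2]
offset [ 0.7 -0.  27.4] ang [ 0.03 27.18  0.  ]
-0.2 hook [ 31.8 160.3]
offset [ 2.5 -0.  33. ] ang [3.000e-02 3.291e+01 0.000e+00]
-0.25 hook [ 30.8 157.4]
offset [ 3.6 -0.  35.7] ang [3.000e-02 3.578e+01 0.000e+00]
```

```bash
python3 -m crank '[{"grip":0.95,"offset":[-0.5,0,3.5],"angular":[0,3.3,0]},{"grip":0.95,"offset":[-0.9,0,6.8],"angular":[0,6.6,0]},{"grip":0.95,"offset":[-1.3,0,10.1],"angular":[0,10,0]},{"grip":0.95,"offset":[-1.2,0,13],"angular":[0,12.8,0]},{"grip":0.95,"offset":[-1.2,0,15.9],"angular":[0,15.7,0]},{"grip":0.95,"offset":[-1.2,0,15.9],"angular":[0,15.7,0]}]' 40
python3 look.py d
```

```text
t: 4.75
tcp_pos: [0.6389, 0.0088, 0.1957]
tool_rot: [0.119, 0.992, -0.005, 0.05]
force: [1.3, 2.7, 4.4]
finger_gap: 0.134
t 4.85 tcp case [ 30.3  -0.  196. ] grasp [ 28.4  -0.  214.6] slope 0.104 F case [2.2 1.2 2.7] gap 0.135 q [-0.16  0.55  1.51 -0.01  0.98 -1.49]
```

View pics/ld.png

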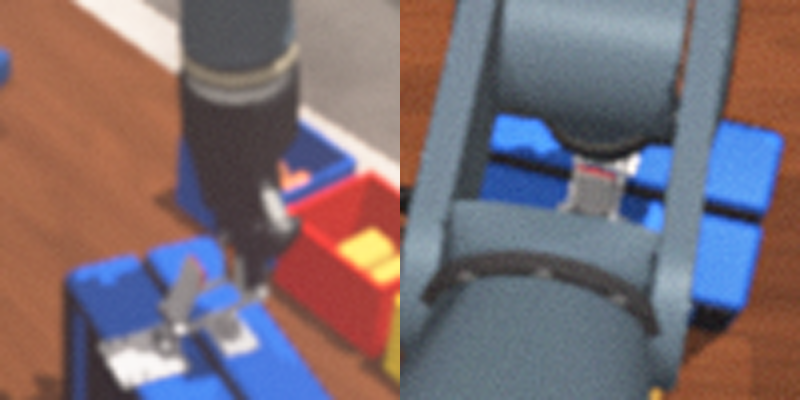

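The claw is following the tool, with forces of about 3 N, and the lever is still up at about px (185,285) in the side crop. I'll carry on lowering.

Run:
```python
from h import *
case=np.load("case.npy");G=np.load("G.npy");th=1.811
for s in(0,-.1,-.15,-.2):
    Rt=Rtool(case,s);row(world(case,xz(cl(th,s,G)))[0]+manip.grip_depth*Rt[:,2],Rt)
```

```text
offset [0.1 0.  5.8] ang [ 0.04  5.93 -0.  ]
offset [-0.2  0.  11.7] ang [ 0.04 11.66 -0.  ]
offset [-0.2  0.  14.6] ang [ 0.04 14.52 -0.  ]
offset [ 0.   0.  17.5] ang [ 0.04 17.39  0.  ]
```

```bash
python3 -m crank '[{"grip":0.95,"offset":[0,0,3],"angular":[0,3,0]},{"grip":0.95,"offset":[0,0,6],"angular":[0,6,0]},{"grip":0.95,"offset":[0,0,9],"angular":[0,9,0]},{"grip":0.95,"offset":[-0.2,0,11.7],"angular":[0,11.7,0]},{"grip":0.95,"offset":[-0.2,0,14.6],"angular":[0,14.5,0]},{"grip":0.95,"offset":[-0.2,0,14.6],"angular":[0,14.5,0]}]' 40
python3 look.py e
```

```text
t: 5.45
tcp_pos: [0.6406, 0.0086, 0.1811]
tool_rot: [0.118, 0.99, 0.01, -0.074]
force: [3.3, 1.2, 4.4]
finger_gap: 0.133
t 5.55 tcp case [ 32.1   0.2 181.5] grasp [3.49e+01 1.00e-01 2.00e+02] slope -0.148 F case [3.5 2.8 2.7] gap 0.134 q [-0.17  0.66  1.32  0.01  1.3  -1.5 ]
```

View pics/le.png

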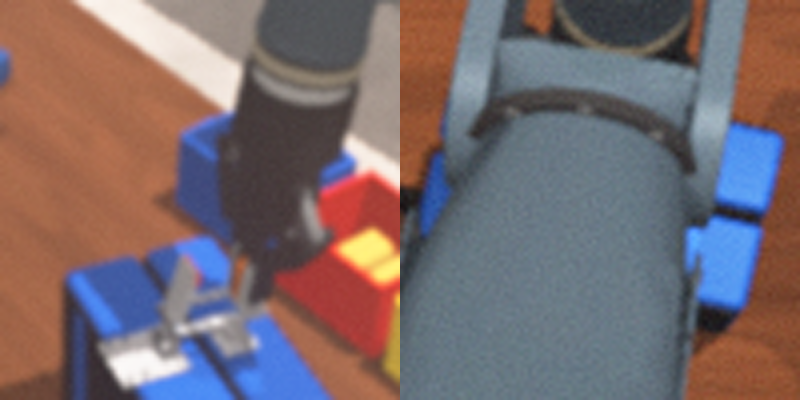

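```bash
python3 - <<'E'
from h import *
case=np.load("case.npy");G=np.load("G.npy");th=1.811
for s in(-.2,-.25,-.3,-.35,-.4):
    print(s,cl(th,s,(60.5,-5.7)).round(1));Rt=Rtool(case,s);row(world(case,xz(cl(th,s,G)))[0]+manip.grip_depth*Rt[:,2],Rt)
E
python3 -m crank '[{"grip":0.95,"offset":[0.2,0,1.5],"angular":[0,1.5,0]},{"grip":0.95,"offset":[0.3,0,3],"angular":[0,3,0]},{"grip":0.95,"offset":[0.3,0,3],"angular":[0,3,0]}]' 40
python3 -m crank '[{"grip":0.95,"offset":[0.2,0,1.5],"angular":[0,1.5,0]},{"grip":0.95,"offset":[0.4,0,3],"angular":[0,3,0]},{"grip":0.95,"offset":[0.4,0,3],"angular":[0,3,0]}]' 40
python3 -c "
from h import *
where(np.load('case.npy'))"
```

```text
-0.2 [ 31.8 160.3]
offset [-0.4 -0.2  2.8] ang [ 0.05  2.97 -0.01]
-0.25 [ 30.8 157.4]
offset [-0.8 -0.2  5.7] ang [ 0.05  5.83 -0.01]
-0.3 [ 29.7 154.6]
offset [-1.  -0.2  8.7] ang [ 0.05  8.7  -0.01]
-0.35 [ 28.5 151.8]
offset [-1.1 -0.2 11.6] ang [ 5.000e-02  1.156e+01 -1.000e-02]
-0.4 [ 27.1 149.1]
offset [-1.1 -0.2 14.5] ang [ 0.05 14.43 -0.  ]
t: 5.85
tcp_pos: [0.6387, 0.009, 0.1782]
tool_rot: [0.118, 0.988, 0.012, -0.101]
force: [4.6, 2.6, 2.7]
finger_gap: 0.129
t: 6.15
tcp_pos: [0.6373, 0.0094, 0.1751]
tool_rot: [0.117, 0.985, 0.015, -0.127]
force: [3.4, 2.5, 2.7]
finger_gap: 0.134
t 6.15 tcp case [ 28.9   0.2 175.1] grasp [ 33.6   0.2 193.2] slope -0.258 F case [2.7 3.3 2.7] gap 0.134 q [-0.17  0.71  1.25  0.02  1.43 -1.51]
```

```bash
python3 -m crank '[{"grip":0.95,"offset":[-1.5,0,0],"angular":[0,0.5,0]},{"grip":0.95,"offset":[-3,0,1],"angular":[0,1,0]},{"grip":0.95,"offset":[-3,0,2],"angular":[0,2,0]},{"grip":0.95,"offset":[-3,0,2],"angular":[0,2,0]}]' 40
python3 look.py f
```

```text
t: 6.55
tcp_pos: [0.6378, 0.0093, 0.1724]
tool_rot: [0.117, 0.982, 0.018, -0.148]
force: [-2.7, 3.7, 5.4]
finger_gap: 0.127
t 6.65 tcp case [2.950e+01 1.000e-01 1.724e+02] grasp [3.500e+01 1.000e-01 1.903e+02] slope -0.298 F case [-2.9  3.1  3.6] gap 0.134 q [-0.17  0.74  1.22  0.02  1.48 -1.51]
```

View pics/lf.png

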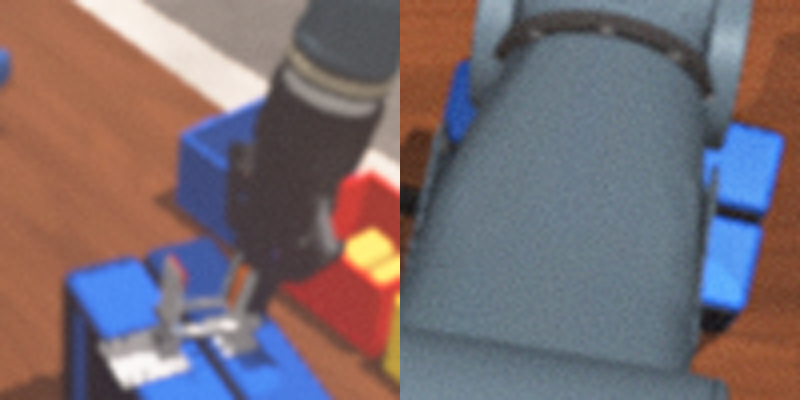

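```bash
python3 -m crank '[{"grip":0.95,"offset":[-0.3,0,1],"angular":[0,1,0]},{"grip":0.95,"offset":[-0.3,0,1],"angular":[0,1,0]}]' 40
python3 -c "
from h import *
where(np.load('case.npy'))"
python3 -m crank '[{"grip":0.95,"offset":[-0.3,0,1],"angular":[0,1,0]},{"grip":0.95,"offset":[-0.3,0,1],"angular":[0,1,0]}]' 40
python3 -c "
from h import *
where(np.load('case.npy'))"
```

```text
t: 6.85
tcp_pos: [0.6386, 0.009, 0.1712]
tool_rot: [0.117, 0.981, 0.019, -0.156]
force: [-2.7, 5.1, 5.6]
finger_gap: 0.133
t 6.85 tcp case [3.020e+01 1.000e-01 1.712e+02] grasp [3.600e+01 1.000e-01 1.889e+02] slope -0.315 F case [-3.8  4.3  5.6] gap 0.133 q [-0.17  0.75  1.21  0.02  1.5  -1.51]
t: 7.05
tcp_pos: [0.6392, 0.0089, 0.17]
tool_rot: [0.117, 0.979, 0.02, -0.163]
force: [-2.7, 5.1, 4.6]
finger_gap: 0.131
t 7.05 tcp case [3.09e+01 1.00e-01 1.70e+02] grasp [3.700e+01 1.000e-01 1.877e+02] slope -0.33 F case [-3.8  4.4  4.6] gap 0.131 q [-0.17  0.76  1.2   0.02  1.52 -1.51]
```

```bash
python3 -m crank '[{"grip":0.95,"offset":[0,0,1],"angular":[0,0.7,0]},{"grip":0.95,"offset":[0,0,1],"angular":[0,0.7,0]}]' 40
python3 -c "
from h import *
where(np.load('case.npy'))"
python3 -m crank '[{"grip":0.95,"offset":[0,0,1],"angular":[0,0.7,0]},{"grip":0.95,"offset":[0,0,1],"angular":[0,0.7,0]}]' 40
python3 look.py g
```

```text
t: 7.25
tcp_pos: [0.6394, 0.0088, 0.1694]
tool_rot: [0.116, 0.979, 0.02, -0.168]
force: [-0.9, 3.8, 3.4]
finger_gap: 0.137
t 7.25 tcp case [3.110e+01 1.000e-01 1.694e+02] grasp [ 37.4   0.  187. ] slope -0.341 F case [-1.8  3.5  3.4] gap 0.137 q [-0.17  0.76  1.19  0.02  1.53 -1.51]
t: 7.45
tcp_pos: [0.6396, 0.0088, 0.1687]
tool_rot: [0.116, 0.978, 0.021, -0.174]
force: [-1.8, 4.5, 5.8]
finger_gap: 0.134
t 7.55 tcp case [3.120e+01 1.000e-01 1.687e+02] grasp [3.770e+01 1.000e-01 1.862e+02] slope -0.352 F case [-1.8  4.   5.8] gap 0.131 q [-0.17  0.77  1.18  0.02  1.55 -1.51]
```

View pics/lg.png

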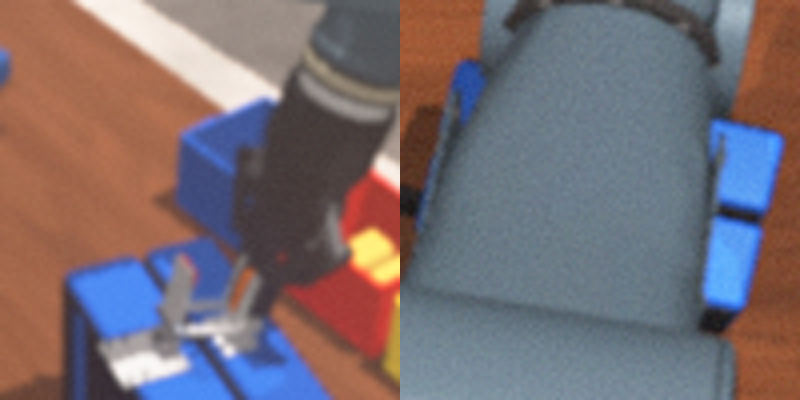

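```bash
for i in 1; do python3 -m crank '[{"grip":0.95,"offset":[-0.3,0,1],"angular":[0,0.6,0]},{"grip":0.95,"offset":[-0.3,0,1],"angular":[0,0.6,0]}]' 40 | grep force; done
python3 -c "
from h import *
where(np.load('case.npy'))"
python3 -m crank '[{"grip":0.95,"offset":[-0.3,0,1],"angular":[0,0.6,0]},{"grip":0.95,"offset":[-0.3,0,1],"angular":[0,0.6,0]}]' 40 | grep force
python3 -c "
from h import *
where(np.load('case.npy'))"
```

```text
force: [0.6, 4.5, 5.6]
t 7.75 tcp case [ 31.5   0.  167.7] grasp [ 38.1   0.  185.2] slope -0.362 F case [-0.4  4.5  5.6] gap 0.132 q [-0.17  0.77  1.17  0.02  1.56 -1.51]
force: [1.0, 4.1, 6.5]
t 7.95 tcp case [ 31.6   0.  166.8] grasp [ 38.4   0.  184.2] slope -0.372 F case [0.  4.3 6.5] gap 0.134 q [-0.17  0.78  1.16  0.02  1.57 -1.51]
```

```bash
python3 -m crank '[{"grip":0.95,"offset":[-0.3,0,1],"angular":[0,0.5,0]},{"grip":0.95,"offset":[-0.3,0,1],"angular":[0,0.5,0]}]' 40 | grep force
python3 - <<'E'
from h import *
case=np.load('case.npy');where(case)
d=vision.snapshot("side")
im=cv2.resize(d["pixels"][145:205,285:345][:,:,::-1],(780,600)if 0 else (600,600),interpolation=2)
cv2.imwrite("pics/z1.png",im)
E
```

```text
force: [1.4, 4.2, 7.0]
t 8.15 tcp case [3.18e+01 1.00e-01 1.66e+02] grasp [3.870e+01 1.000e-01 1.834e+02] slope -0.38 F case [0.3 4.4 7. ] gap 0.135 q [-0.17  0.78  1.16  0.02  1.58 -1.51]
```

View pics/z1.png

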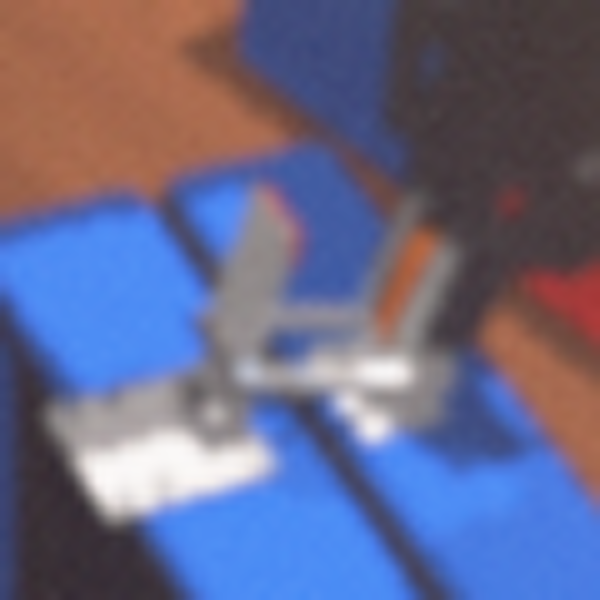

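```bash
for i in 1 2; do python3 -m crank '[{"grip":0.95,"offset":[-0.3,0,1],"angular":[0,0.9,0]},{"grip":0.95,"offset":[-0.3,0,1],"angular":[0,0.9,0]}]' 40 | grep force
python3 - <<'E'
from h import *
case=np.load('case.npy');where(case);print(manip.sense()["ft_torque"])
E
done
```

```text
force: [1.7, 4.1, 6.6]
t 8.4 tcp case [3.190e+01 1.000e-01 1.649e+02] grasp [ 39.1   0.  182.1] slope -0.395 F case [0.6 4.4 6.6] gap 0.134 q [-0.17  0.79  1.15  0.03  1.6  -1.51]
[ 0.72177621  0.37762338 -0.36971628]
force: [-1.2, 4.6, 9.5]
t 8.6 tcp case [3.190e+01 1.000e-01 1.646e+02] grasp [ 39.4   0.  181.8] slope -0.41 F case [-2.3  4.1  9.5] gap 0.132 q [-0.17  0.8   1.14  0.03  1.61 -1.51]
[ 0.66021518  0.24632353 -0.40104748]
```

```bash
cat > path.py <<'E'
from h import *
case=np.load('case.npy');pc,g,F=where(case)
G=np.array([57.1,27.]);np.save("G2.npy",G)
def ik(h,f=(60.5,-5.7),g0=(1.6,-.3)):
    r=least_squares(lambda p:cl(p[0],p[1],f)-h,g0);return r.x
th,s=ik((g[0],g[2]),G);print("from grasp: th,s",th,s,"hook",cl(th,s,(60.5,-5.7)))
for h in((28,150.7),(26,151.5),(24,152.5),(22,153),(20,153.3),(19,153.5),(18,153.5)):
    th,s=ik(h);print(h,round(th,3),round(s,3),cl(th,s,G).round(1))
E
python3 path.py
```

```text
t 8.6 tcp case [3.190e+01 1.000e-01 1.646e+02] grasp [ 39.4   0.  181.8] slope -0.41 F case [-2.3  4.1  9.5] gap 0.132 q [-0.17  0.8   1.14  0.03  1.61 -1.51]
from grasp: th,s 1.9864464875239487 -0.3720506131256781 hook [ 30.67603254 150.08538033]
(28, 150.7) 1.813 -0.37 [ 36.7 182.4]
(26, 151.5) 1.665 -0.357 [ 34.2 183.3]
(24, 152.5) 1.5 -0.333 [ 31.5 184.5]
(22, 153) 1.333 -0.31 [ 28.7 185.2]
(20, 153.3) 1.144 -0.28 [ 25.8 185.7]
(19, 153.5) 1.031 -0.258 [ 24.1 186. ]
(18, 153.5) 0.905 -0.235 [ 22.3 186.1]
```

```bash
cat > drow.py <<'E'
import sys
from h import *
case=np.load('case.npy');where(case)
a=[float(v) for v in sys.argv[1:]]
for i in range(0,len(a),3):
    Rt=Rtool(case,a[i+2]);row(world(case,(a[i],0,a[i+1]))[0]+manip.grip_depth*Rt[:,2],Rt)
E
python3 drow.py 36.7 182.7 -.405 34.2 183.6 -.39 31.5 184.8 -.37 28.7 185.5 -.345
```

```text
t 8.6 tcp case [3.190e+01 1.000e-01 1.646e+02] grasp [ 39.4   0.  181.8] slope -0.41 F case [-2.3  4.1  9.5] gap 0.132 q [-0.17  0.8   1.14  0.03  1.61 -1.51]
offset [ 2.7 -0.   0.2] ang [ 0.03 -0.29  0.02]
offset [ 5.1 -0.   0.4] ang [ 0.03 -1.15  0.02]
offset [ 7.7 -0.   0.4] ang [ 0.03 -2.3   0.02]
offset [10.1 -0.   0.8] ang [ 0.03 -3.73  0.02]
```

```bash
python3 -m crank '[{"grip":0.95,"offset":[1.3,0,-0.6],"angular":[0,0,0]},{"grip":0.95,"offset":[2.7,0,-0.8],"angular":[0,-0.3,0]},{"grip":0.95,"offset":[4,0,-0.8],"angular":[0,-0.7,0]},{"grip":0.95,"offset":[5.1,0,-0.8],"angular":[0,-1.2,0]},{"grip":0.95,"offset":[5.1,0,-0.8],"angular":[0,-1.2,0]}]' 40 | grep force
python3 drow.py 31.5 184.8 -.37 28.7 185.5 -.345 25.8 186 -.315; python3 path.py | sed -n 2p
```

```text
force: [4.4, 3.4, 2.6]
t 9.1 tcp case [2.91e+01 1.00e-01 1.66e+02] grasp [3.610e+01 1.000e-01 1.833e+02] slope -0.384 F case [3.5 4.3 2.6] gap 0.133 q [-0.17  0.78  1.16  0.03  1.58 -1.51]
offset [ 4.6 -0.1  0.4] ang [ 0.04 -0.78  0.01]
offset [ 7.  -0.1  0.8] ang [ 0.04 -2.22  0.01]
offset [ 9.3 -0.1  1.3] ang [ 0.04 -3.94  0.01]
from grasp: th,s 1.7833319255754743 -0.35655128491150784 hook [ 27.89825518 151.4987309 ]
```

```bash
python3 -m crank '[{"grip":0.95,"offset":[1.2,0,0],"angular":[0,-0.2,0]},{"grip":0.95,"offset":[2.4,0,0],"angular":[0,-0.4,0]},{"grip":0.95,"offset":[3.5,0,0.1],"angular":[0,-0.6,0]},{"grip":0.95,"offset":[4.6,0,0.3],"angular":[0,-0.8,0]},{"grip":0.95,"offset":[4.6,0,0.3],"angular":[0,-0.8,0]}]' 40 | grep force
python3 drow.py  28.7 185.5 -.345 25.8 186 -.315; python3 path.py | sed -n 2p
```

```text
force: [5.6, 4.3, -1.0]
t 9.6 tcp case [ 25.    0.  166.4] grasp [ 31.8   0.  183.8] slope -0.369 F case [ 4.4  5.5 -1. ] gap 0.134 q [-0.17  0.77  1.19  0.02  1.55 -1.51]
offset [ 3.  -0.  -0.5] ang [ 0.05 -1.4   0.  ]
offset [ 5.3 -0.   0.1] ang [ 0.05 -3.12  0.  ]
from grasp: th,s 1.5132796101223516 -0.3448882953518967 hook [ 23.90272884 151.87843862]
```

```bash
python3 -m crank '[{"grip":0.95,"offset":[1.2,0,0],"angular":[0,-0.5,0]},{"grip":0.95,"offset":[2.2,0,-0.2],"angular":[0,-1,0]},{"grip":0.95,"offset":[3,0,-0.2],"angular":[0,-1.4,0]},{"grip":0.95,"offset":[3,0,-0.2],"angular":[0,-1.4,0]}]' 40 | grep force
python3 drow.py 25.8 185.5 -.315; python3 path.py | sed -n 2p
```

```text
force: [5.8, 3.6, -2.7]
t 10.0 tcp case [2.340e+01 1.000e-01 1.674e+02] grasp [2.96e+01 1.00e-01 1.85e+02] slope -0.342 F case [ 4.8  4.9 -2.7] gap 0.136 q [-0.17  0.75  1.21  0.02  1.52 -1.51]
offset [ 3.3 -0.1  0.8] ang [ 0.05 -1.55  0.  ]
from grasp: th,s 1.3882205020388316 -0.31755217663072677 hook [ 22.65416525 152.88146328]
```

```bash
python3 -m crank '[{"grip":0.95,"offset":[1.1,0,0.2],"angular":[0,-0.5,0]},{"grip":0.95,"offset":[2.2,0,0.4],"angular":[0,-1,0]},{"grip":0.95,"offset":[3.3,0,0.6],"angular":[0,-1.5,0]},{"grip":0.95,"offset":[3.3,0,0.6],"angular":[0,-1.5,0]}]' 40 | grep force
python3 drow.py 24 185 -.3; python3 path.py | sed -n 2p
```

```text
force: [10.4, 2.4, -4.0]
t 10.4 tcp case [ 22.4   0.  168.3] grasp [ 28.1   0.  186.1] slope -0.31 F case [ 9.5  4.8 -4. ] gap 0.134 q [-0.17  0.74  1.24  0.02  1.48 -1.51]
offset [ 3.4 -0.1  2.3] ang [ 0.08 -0.58 -0.01]
from grasp: th,s 1.301916743364719 -0.2925707875891792 hook [ 21.95359663 153.78919037]
```

```bash
python3 -m crank '[{"grip":0.95,"offset":[-3,0,-0.5],"angular":[0,0.5,0]},{"grip":0.95,"offset":[-5,0,0],"angular":[0,1,0]},{"grip":0.95,"offset":[-5.5,0,1],"angular":[0,1.5,0]},{"grip":0.95,"offset":[-5.5,0,2],"angular":[0,2,0]},{"grip":0.95,"offset":[-5.5,0,2],"angular":[0,2,0]}]' 40 | grep force
python3 drow.py 28 184 -.345; python3 path.py | sed -n 2p
```

```text
force: [2.1, 4.3, 2.8]
t 10.9 tcp case [2.220e+01 1.000e-01 1.654e+02] grasp [2.880e+01 1.000e-01 1.829e+02] slope -0.358 F case [1.  4.7 2.8] gap 0.135 q [-0.17  0.76  1.2   0.02  1.53 -1.51]
offset [ 0.9 -0.1 -0.8] ang [ 0.04 -0.77  0.01]
from grasp: th,s 1.3186747996545296 -0.34527391195565166 hook [ 20.91589541 150.96000308]
```

```bash
python3 -m crank '[{"grip":0.95,"offset":[0.8,0,0.1],"angular":[0,0,0]},{"grip":0.95,"offset":[1.6,0,0.2],"angular":[0,-0.3,0]},{"grip":0.95,"offset":[1.6,0,0.2],"angular":[0,-0.3,0]}]' 40 | grep force
python3 drow.py 28 184 -.345; python3 path.py | sed -n 2p
python3 -m crank '[{"grip":0.95,"offset":[0.8,0,0.1],"angular":[0,0,0]},{"grip":0.95,"offset":[1.6,0,0.2],"angular":[0,-0.3,0]},{"grip":0.95,"offset":[1.6,0,0.2],"angular":[0,-0.3,0]}]' 40 | grep force
python3 drow.py 28 184 -.345; python3 path.py | sed -n 2p
```

```text
force: [4.7, 3.1, 0.5]
t 11.2 tcp case [2.140e+01 1.000e-01 1.655e+02] grasp [2.780e+01 1.000e-01 1.831e+02] slope -0.35 F case [3.8 4.1 0.5] gap 0.132 q [-0.17  0.76  1.21  0.02  1.52 -1.51]
offset [ 0.  -0.1 -1. ] ang [ 0.04 -0.3   0.02]
from grasp: th,s 1.2539544809194576 -0.3356224315932578 hook [ 20.21826497 151.06753875]
force: [6.3, 3.8, -0.0]
t 11.5 tcp case [2.090e+01 1.000e-01 1.658e+02] grasp [2.720e+01 1.000e-01 1.834e+02] slope -0.342 F case [ 5.3  5.2 -0. ] gap 0.129 q [-0.17  0.75  1.22  0.02  1.51 -1.51]
offset [-0.5 -0.1 -0.8] ang [0.05 0.17 0.01]
from grasp: th,s 1.219332409367438 -0.32640694028270134 hook [ 19.95574049 151.32581613]
```

```bash
python3 -m crank '[{"grip":0.95,"offset":[0.8,0,0],"angular":[0,0,0]},{"grip":0.95,"offset":[1.8,0,0],"angular":[0,-0.5,0]},{"grip":0.95,"offset":[1.8,0,0],"angular":[0,-0.5,0]}]' 40 | grep force
python3 drow.py 28 184 -.345; python3 path.py | sed -n 2p
cat > ov.py <<'E'
import sys
from h import *
th,s=float(sys.argv[1]),float(sys.argv[2]);case=np.load('case.npy')
d=vision.snapshot("side");im=cv2.resize(d["pixels"][145:205,285:345][:,:,::-1],(600,600),interpolation=2)
cv2.imwrite(f"pics/{sys.argv[3]}r.png",im)
im2=im.copy()
def dot(P,c):
    q=(proj(d,world(case,P)[0])-[285,145]+.5)*10;cv2.circle(im2,tuple(int(a) for a in q),4,c,2)
for y in(-12,12):
    for r in(20,64):dot(xz(lev(th,(-r,0)),y),(0,255,0))
for v in((50,38),(68,38),(68,5),(50,5)):dot(xz(cl(th,s,v),-6),(0,0,255))
for v in((60.5,-5.7),(68,-7)):dot(xz(cl(th,s,v),-10),(255,0,255))
for y in(-9,9):
    for P in((22,y,159.5),(16,y,159.5)):dot(P,(0,255,255))
cv2.imwrite(f"pics/{sys.argv[3]}.png",np.hstack([cv2.resize(im,(400,400)),cv2.resize(im2,(400,400))]))
E
python3 ov.py 1.2 -.32 o1
```

```text
force: [7.7, 3.9, -1.0]
t 11.8 tcp case [2.050e+01 1.000e-01 1.663e+02] grasp [2.66e+01 1.00e-01 1.84e+02] slope -0.33 F case [ 6.5  5.6 -1. ] gap 0.131 q [-0.17  0.75  1.23  0.02  1.49 -1.51]
offset [-1.1 -0.1 -0.5] ang [0.06 0.87 0.  ]
from grasp: th,s 1.1808210367477723 -0.3124336113040313 hook [ 19.75861139 151.80333153]
```

View pics/o1.png

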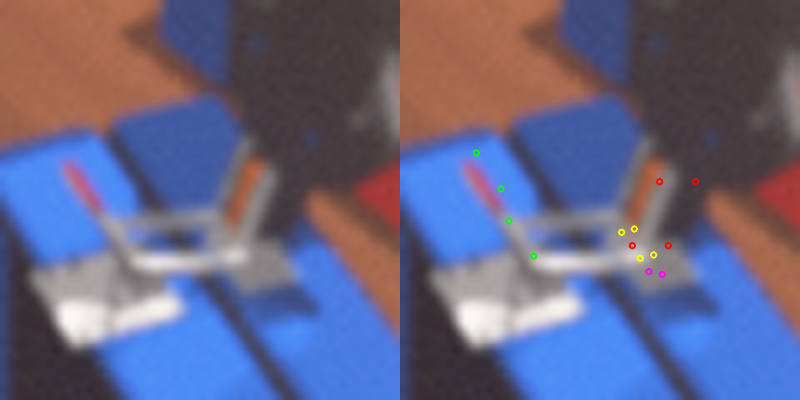

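```bash
python3 -m crank '[{"grip":0.95,"offset":[0.5,0,-1],"angular":[0,-0.3,0]},{"grip":0.95,"offset":[1,0,-2],"angular":[0,-0.6,0]},{"grip":0.95,"offset":[1,0,-2],"angular":[0,-0.6,0]}]' 40 | grep force
python3 drow.py 28 184 -.345; python3 path.py | sed -n 2p
python3 -m crank '[{"grip":0.95,"offset":[0.5,0,-1],"angular":[0,-0.3,0]},{"grip":0.95,"offset":[1,0,-2],"angular":[0,-0.6,0]},{"grip":0.95,"offset":[1,0,-2],"angular":[0,-0.6,0]}]' 40 | grep force
python3 drow.py 28 184 -.345; python3 path.py | sed -n 2p
```

```text
force: [8.5, 3.4, -8.4]
t 12.15 tcp case [2.040e+01 1.000e-01 1.668e+02] grasp [2.630e+01 1.000e-01 1.846e+02] slope -0.319 F case [ 7.5  5.3 -8.4] gap 0.132 q [-0.17  0.74  1.24  0.02  1.48 -1.51]
offset [-1.3 -0.1 -0. ] ang [ 0.06  1.47 -0.  ]
from grasp: th,s 1.1663257194623406 -0.3007791058263074 hook [ 19.83523492 152.33720473]
force: [8.8, 2.6, -16.4]
t 12.45 tcp case [2.010e+01 1.000e-01 1.671e+02] grasp [2.580e+01 1.000e-01 1.849e+02] slope -0.309 F case [  8.    4.6 -16.4] gap 0.134 q [-0.17  0.73  1.25  0.02  1.47 -1.51]
offset [-1.7 -0.1  0.1] ang [ 0.06  2.04 -0.01]
from grasp: th,s 1.134575558522954 -0.2916263539725026 hook [ 19.61585516 152.58248318]
```

The lift test gave 16 N of resistance for under 1 mm of travel, so the toe is hooked under the overhang. I'll relax the load, release and look.

```bash
python3 -m crank '[{"grip":0.95,"offset":[-0.5,0,1.5],"angular":[0,0,0]},{"grip":0.95,"offset":[-1,0,3.5],"angular":[0,0,0]},{"grip":0.95,"offset":[-1.5,0,3.5],"angular":[0,0,0]},{"grip":0.95,"offset":[-1.5,0,3.5],"angular":[0,0,0]}]' 40 | grep force
python3 drow.py 28 184 -.345; python3 path.py | sed -n 2p
```

```text
force: [7.3, 3.2, -1.0]
t 12.85 tcp case [2.010e+01 1.000e-01 1.668e+02] grasp [2.580e+01 1.000e-01 1.846e+02] slope -0.31 F case [ 6.4  4.9 -1. ] gap 0.134 q [-0.17  0.74  1.25  0.02  1.47 -1.51]
offset [-1.6 -0.1 -0.1] ang [ 0.06  2.   -0.  ]
from grasp: th,s 1.1376366274447762 -0.2965118898567269 hook [ 19.54470078 152.33420884]
```

```bash
python3 -m crank '[{"grip":0.95,"offset":[-1.5,0,0],"angular":[0,0,0]},{"grip":0.95,"offset":[-2,0,0],"angular":[0,0,0]},{"grip":0.8,"offset":[-2,0,0],"angular":[0,0,0]},{"grip":0.6,"offset":[-2,0,0],"angular":[0,0,0]},{"grip":0.5,"offset":[-2,0,0],"angular":[0,0,0]},{"grip":0.5,"offset":[-2,0,0],"angular":[0,0,0]}]' 40 
python3 look.py h;python3 ov.py 1.1 -.29 o2
```

```text
t: 13.45
tcp_pos: [0.6252, 0.0114, 0.1667]
tool_rot: [0.117, 0.98, 0.019, -0.16]
force: [-0.3, 0.6, 0.3]
finger_gap: 0.498
t 13.55 tcp case [ 16.7  -0.5 166.9] grasp [ 22.6  -0.5 184.6] slope -0.323 F case [-0.5 -0.4 -0.3] gap 0.499 q [-0.17  0.74  1.25  0.02  1.48 -1.51]
```

View pics/o2.png

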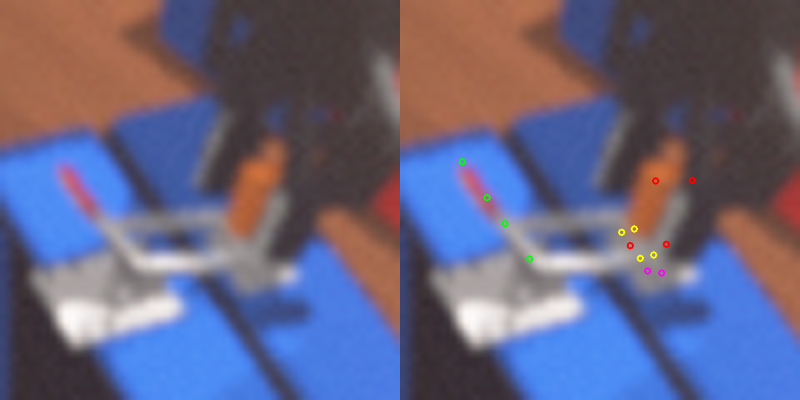

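```bash
python3 -m crank '[{"grip":0.5,"offset":[0,0,-15],"angular":[0,0,0]},{"grip":0.5,"offset":[0,0,-35],"angular":[0,0,0]},{"grip":0.5,"offset":[0,0,-60],"angular":[0,0,0]},{"grip":0.7,"offset":[0,0,-85],"angular":[0,0,0]},{"grip":0.9,"offset":[0,0,-100],"angular":[0,0,0]},{"grip":1,"offset":[-60,0,-130],"angular":[0,0,0]},{"grip":1,"offset":[-100,0,-130],"angular":[0,0,0]},{"grip":1,"offset":[-100,0,-130],"angular":[0,0,0]},{"grip":1,"offset":[-100,0,-130],"angular":[0,0,0]}]' 40 
python3 look.py i;python3 ov.py 1.05 -.26 o3
```

```text
t: 14.5
tcp_pos: [0.7578, -0.0205, 0.2554]
tool_rot: [0.117, 0.98, 0.019, -0.162]
force: [-1.4, -0.4, -0.2]
finger_gap: 0.0
t 14.6 tcp case [1.519e+02 1.000e-01 2.587e+02] grasp [1.579e+02 1.000e-01 2.764e+02] slope -0.325 F case [ 0.  -0.4 -0.8] gap -0.001 q [-0.18  0.87  0.69  0.02  1.9  -1.51]
```

View pics/o3.png

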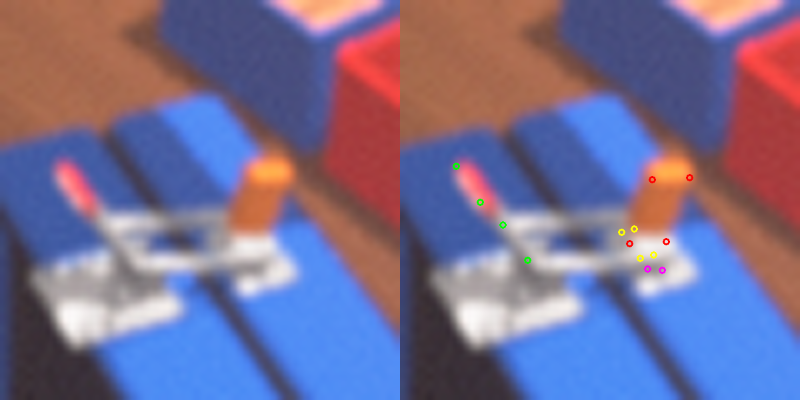

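View pics/li.png

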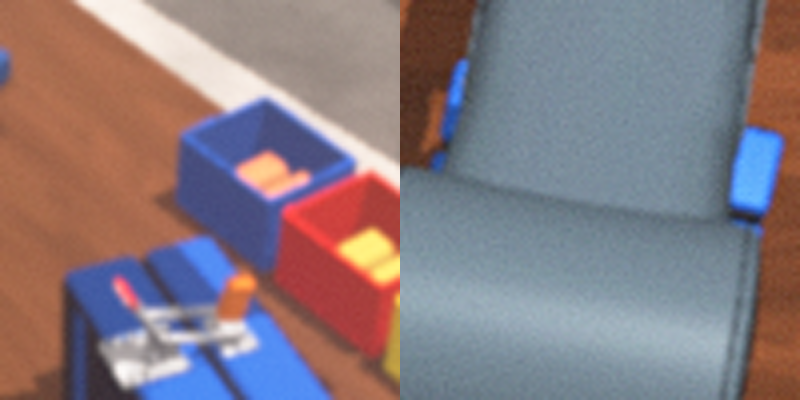

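The side view shows the tab standing (px ~250,200 in the crop), the lip behind the keeper plate, and the lever resting at about 1.05 rad with its red end at (75,185). Next I'll go to the lever with the fingers shut.

```bash
python3 -m crank '[{"grip":1,"offset":[35,0,9],"angular":[0,0,0]},{"grip":1,"offset":[70,0,18],"angular":[0,0,0]},{"grip":1,"offset":[105,0,28],"angular":[0,0,0]},{"grip":1,"offset":[140,0,37],"angular":[0,0,0]},{"grip":1,"offset":[174,0,47],"angular":[0,0,0]},{"grip":1,"offset":[168,0,65],"angular":[0,0,0]},{"grip":1,"offset":[162,0,85],"angular":[0,0,0]},{"grip":1,"offset":[156,0,103],"angular":[0,0,0]},{"grip":1,"offset":[156,0,103],"angular":[0,0,0]},{"grip":1,"offset":[156,0,103],"angular":[0,0,0]}]' 40 
python3 look.py j
cat > pp.py <<'E'
from h import *
case=np.load('case.npy');pc,g,F=where(case)
s=-.325;cor=[np.array([-11*np.cos(s),-11*np.sin(s)]),np.array([11*np.cos(s),11*np.sin(s)])]
R0=Rtool(case,s)
p=np.array([pc[0],pc[2]])
for th in(1.05,.95,.85,.75,.65,.55,.45,.35,.25,.15,.05,0):
    n=np.array([np.sin(th),np.cos(th)]);r=50 if th>.4 else 54
    d=max(-(c@n) for c in cor)
    T=lev(th,(-r,0))+n*d;dx=(T-p)
    print(th,T.round(1),"off x %.1f z %.1f"%(dx@[-np.cos(s),-np.sin(s)],dx@[np.sin(s),-np.cos(s)]))
E
python3 pp.py
```

```text
t: 15.65
tcp_pos: [0.5816, 0.0227, 0.212]
tool_rot: [0.116, 0.98, 0.019, -0.159]
force: [-0.4, 0.4, 0.2]
finger_gap: -0.0
t 15.75 tcp case [-2.730e+01  1.000e-01  2.124e+02] grasp [-2.140e+01  1.000e-01  2.301e+02] slope -0.32 F case [-0.4 -0.  -1.1] gap -0.001 q [-0.16  0.63  1.33  0.02  1.5  -1.5 ]
t 15.75 tcp case [-2.730e+01  1.000e-01  2.124e+02] grasp [-2.140e+01  1.000e-01  2.301e+02] slope -0.32 F case [-0.4 -0.  -1.1] gap -0.001 q [-0.16  0.63  1.33  0.02  1.5  -1.5 ]
1.05 [-46.6 209. ] off x 17.2 z 9.3
0.95 [-51.8 206.4] off x 21.4 z 13.5
0.85 [-56.9 203.2] off x 25.1 z 18.1
0.75 [-61.5 199.4] off x 28.3 z 23.2
0.65 [-65.7 195.1] off x 30.9 z 28.7
0.55 [-69.3 190.2] off x 32.8 z 34.4
0.45 [-72.4 185. ] off x 34.0 z 40.4
0.35 [-78.6 180.8] off x 38.6 z 46.3
0.25 [-80.1 176.2] off x 38.5 z 51.2
0.15 [-81.1 172. ] off x 38.1 z 55.5
0.05 [-81.8 167.7] off x 37.4 z 59.7
0 [-82.  165.5] off x 36.9 z 61.9
```

View pics/lj.png

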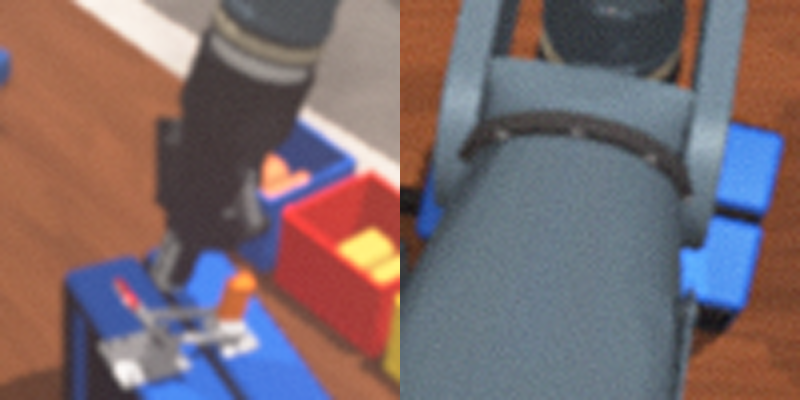

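```bash
python3 -m crank '[{"grip":1,"offset":[7,0,4],"angular":[0,0,0]},{"grip":1,"offset":[13,0,7],"angular":[0,0,0]},{"grip":1,"offset":[16,0,8.5],"angular":[0,0,0]},{"grip":1,"offset":[18.5,0,11],"angular":[0,0,0]},{"grip":1,"offset":[18.5,0,11],"angular":[0,0,0]}]' 40
python3 pp.py
python3 -m crank '[{"grip":1,"offset":[1.5,0,1.5],"angular":[0,0,0]},{"grip":1,"offset":[3,0,3],"angular":[0,0,0]},{"grip":1,"offset":[3,0,3],"angular":[0,0,0]}]' 40 | grep force
python3 look.py k
```

```text
t: 16.25
tcp_pos: [0.5617, 0.0274, 0.2062]
tool_rot: [0.117, 0.98, 0.019, -0.159]
force: [0.1, 0.2, 1.1]
finger_gap: -0.001
t 16.25 tcp case [-4.880e+01 -1.000e-01  2.062e+02] grasp [-4.29e+01 -1.00e-01  2.24e+02] slope -0.322 F case [0.1 0.3 1.1] gap -0.001 q [-0.16  0.61  1.4   0.02  1.46 -1.5 ]
1.05 [-46.6 209. ] off x -1.3 z -3.3
0.95 [-51.8 206.4] off x 2.9 z 0.8
0.85 [-56.9 203.2] off x 6.6 z 5.4
0.75 [-61.5 199.4] off x 9.8 z 10.5
0.65 [-65.7 195.1] off x 12.4 z 16.0
0.55 [-69.3 190.2] off x 14.3 z 21.7
0.45 [-72.4 185. ] off x 15.6 z 27.7
0.35 [-78.6 180.8] off x 20.1 z 33.6
0.25 [-80.1 176.2] off x 20.0 z 38.5
0.15 [-81.1 172. ] off x 19.6 z 42.8
0.05 [-81.8 167.7] off x 18.9 z 47.1
0 [-82.  165.5] off x 18.4 z 49.2
force: [1.5, -0.5, 2.9]
t 16.65 tcp case [-5.190e+01 -1.000e-01  2.041e+02] grasp [-4.600e+01 -1.000e-01  2.218e+02] slope -0.321 F case [3.2 0.8 2.3] gap -0.002 q [-0.16  0.61  1.41  0.02  1.45 -1.5 ]
```

View pics/lk.png

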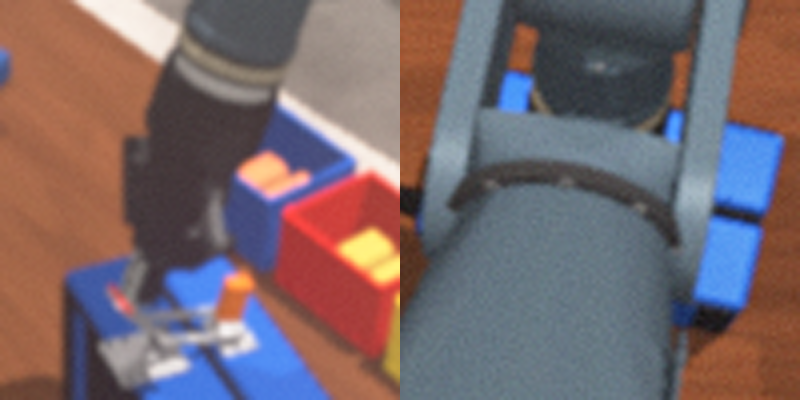

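Contact is made on the lever's face at about 4 N. Now I'll push along the arc in small steps.

```bash
python3 -m crank '[{"grip":1,"offset":[1.5,0,1.8],"angular":[0,0,0]},{"grip":1,"offset":[3,0,3.6],"angular":[0,0,0]},{"grip":1,"offset":[3,0,3.6],"angular":[0,0,0]}]' 40 | grep force
python3 pp.py | head -1
python3 -m crank '[{"grip":1,"offset":[1.3,0,2],"angular":[0,0,0]},{"grip":1,"offset":[2.6,0,4],"angular":[0,0,0]},{"grip":1,"offset":[2.6,0,4],"angular":[0,0,0]}]' 40 | grep force
python3 pp.py
```

```text
force: [4.9, -1.4, 0.5]
t 16.95 tcp case [-5.600e+01 -1.000e-01  2.012e+02] grasp [-5.010e+01 -1.000e-01  2.189e+02] slope -0.321 F case [ 5.1 -0.3  0.5] gap 0.001 q [-0.16  0.61  1.42  0.02  1.44 -1.5 ]
force: [3.8, 0.1, 0.4]
t 17.25 tcp case [-59.8  -0.2 198.4] grasp [-5.390e+01 -2.000e-01  2.161e+02] slope -0.322 F case [3.7 1.  0.4] gap -0.002 q [-0.16  0.6   1.43  0.02  1.42 -1.5 ]
1.05 [-46.6 209. ] off x -9.2 z -14.3
0.95 [-51.8 206.4] off x -5.0 z -10.2
0.85 [-56.9 203.2] off x -1.3 z -5.5
0.75 [-61.5 199.4] off x 1.9 z -0.4
0.65 [-65.7 195.1] off x 4.5 z 5.0
0.55 [-69.3 190.2] off x 6.4 z 10.8
0.45 [-72.4 185. ] off x 7.7 z 16.7
0.35 [-78.6 180.8] off x 12.2 z 22.7
0.25 [-80.1 176.2] off x 12.1 z 27.5
0.15 [-81.1 172. ] off x 11.7 z 31.8
0.05 [-81.8 167.7] off x 11.0 z 36.1
0 [-82.  165.5] off x 10.5 z 38.2
```

```bash
python3 -m crank '[{"grip":1,"offset":[1.2,0,2],"angular":[0,0,0]},{"grip":1,"offset":[2.4,0,4],"angular":[0,0,0]},{"grip":1,"offset":[2.4,0,4],"angular":[0,0,0]}]' 40 | grep force
python3 ov.py 0.72 -.26 o4;python3 pp.py | head -1
```

```text
force: [4.9, -0.9, 1.0]
t 17.6 tcp case [-63.7  -0.2 195.5] grasp [-5.780e+01 -2.000e-01  2.133e+02] slope -0.323 F case [4.3 0.2 1.8] gap -0.004 q [-0.16  0.6   1.45  0.02  1.41 -1.5 ]
```

View pics/o4.png

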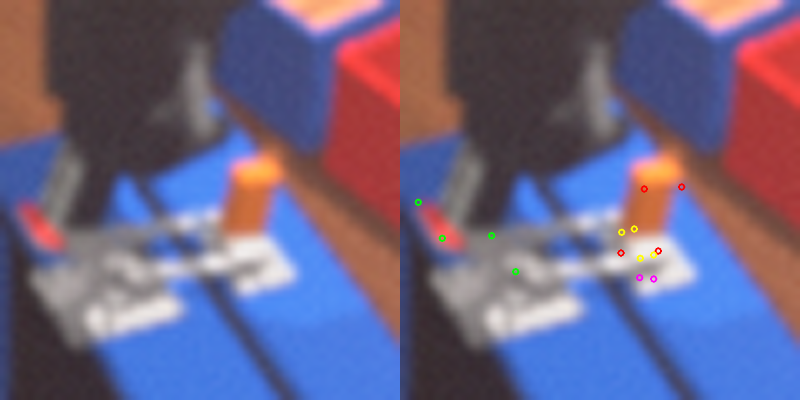

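```bash
python3 -m crank '[{"grip":1,"offset":[1,0,2],"angular":[0,0,0]},{"grip":1,"offset":[2,0,4],"angular":[0,0,0]},{"grip":1,"offset":[2,0,4],"angular":[0,0,0]}]' 40 | grep force
python3 pp.py | head -1
python3 -m crank '[{"grip":1,"offset":[1,0,2],"angular":[0,0,0]},{"grip":1,"offset":[2,0,4],"angular":[0,0,0]},{"grip":1,"offset":[2,0,4],"angular":[0,0,0]}]' 40 | grep force
python3 ov.py 0.5 -.26 o5;python3 pp.py
```

```text
force: [3.8, -0.8, 2.2]
t 17.9 tcp case [-67.4  -0.2 192.2] grasp [-6.15e+01 -2.00e-01  2.10e+02] slope -0.324 F case [3.9 0.1 2.2] gap -0.001 q [-0.16  0.6   1.46  0.02  1.4  -1.5 ]
force: [3.6, -0.0, 1.2]
t 18.25 tcp case [-71.2  -0.2 189. ] grasp [-6.520e+01 -2.000e-01  2.068e+02] slope -0.325 F case [ 2.3 -0.3  2.2] gap 0.001 q [-0.16  0.6   1.47  0.02  1.39 -1.5 ]
1.05 [-46.6 209. ] off x -16.9 z -26.8
0.95 [-51.8 206.4] off x -12.8 z -22.6
0.85 [-56.9 203.2] off x -9.0 z -18.0
0.75 [-61.5 199.4] off x -5.9 z -12.9
0.65 [-65.7 195.1] off x -3.3 z -7.5
0.55 [-69.3 190.2] off x -1.3 z -1.7
0.45 [-72.4 185. ] off x -0.1 z 4.2
0.35 [-78.6 180.8] off x 4.4 z 10.2
0.25 [-80.1 176.2] off x 4.4 z 15.1
0.15 [-81.1 172. ] off x 4.0 z 19.4
0.05 [-81.8 167.7] off x 3.2 z 23.6
0 [-82.  165.5] off x 2.8 z 25.8
```

View pics/o5.png

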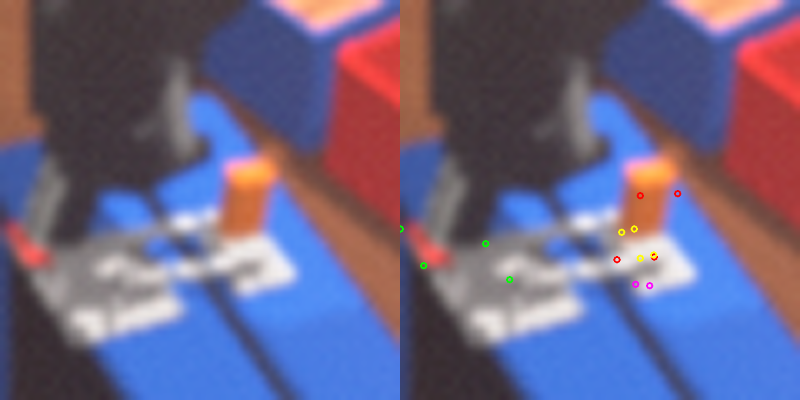

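Run:
```python
from h import *
a=cv2.imread("pics/side0.png");b=vision.snapshot("side")["pixels"][:,:,::-1]
cv2.imwrite("pics/side1.png",b)
f=lambda i,r:np.float32(cv2.cvtColor(i[r[1]:r[3],r[0]:r[2]],6))
for nm,r in {"far":(328,195,362,225),"near":(296,205,330,260)}.items():
    A,B=f(a,r),f(b,r);w=cv2.createHanningWindow(A.shape[::-1],cv2.CV_32F);print(nm,cv2.phaseCorrelate(A,B,w))
def z(i):return cv2.resize(i[190:230,310:360],(400,320),interpolation=2)
cv2.imwrite("pics/cmp.png",np.hstack([z(a),z(b)]))
case=np.load('case.npy');d=vision.snapshot("side");print(proj(d,world(case,[(60.4,-110,150),(56,-110,150)])))
```

```text
far ((-0.434905633520728, 0.550370699854879), 0.8665136191580031)
near ((-0.04043575239065689, -0.10852841588527085), 1.0560663258587872)
[[351.98421056 204.83783043]
 [350.53203159 205.28170629]]
```

View pics/cmp.png

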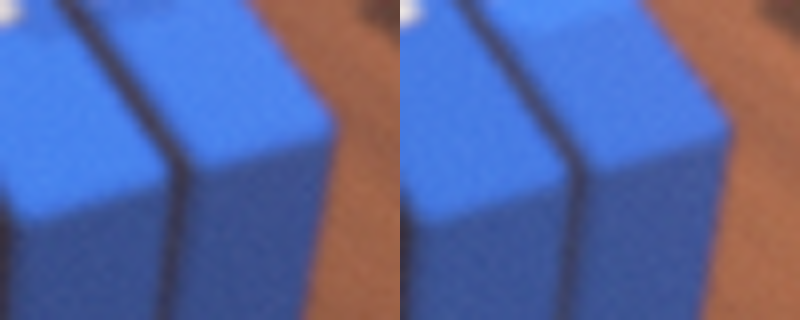

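The far corner has moved about 0.5–0.7 px toward the near half and the seam is narrower, so the claw is pulling the far half in. I'll carry on.

```bash
python3 -m crank '[{"grip":1,"offset":[1,0,2],"angular":[0,0,0]},{"grip":1,"offset":[2,0,4.5],"angular":[0,0,0]},{"grip":1,"offset":[3,0,7],"angular":[0,0,0]},{"grip":1,"offset":[3,0,7],"angular":[0,0,0]}]' 40 | grep force
python3 pp.py | head -1
python3 -m crank '[{"grip":1,"offset":[1,0,2.5],"angular":[0,0,0]},{"grip":1,"offset":[1,0,5],"angular":[0,0,0]},{"grip":1,"offset":[1,0,5],"angular":[0,0,0]}]' 40 | grep force
python3 ov.py 0.25 -.2 o6;python3 pp.py
```

```text
force: [0.9, 0.4, 0.3]
t 18.75 tcp case [-7.650e+01 -1.000e-01  1.831e+02] grasp [-7.050e+01 -1.000e-01  2.008e+02] slope -0.326 F case [0.7 0.6 0.3] gap 0.002 q [-0.16  0.6   1.49  0.03  1.38 -1.5 ]
force: [0.7, 1.2, 1.1]
t 19.1 tcp case [-78.8  -0.2 178.7] grasp [-7.290e+01 -1.000e-01  1.964e+02] slope -0.326 F case [-0.5 -0.2 -0.9] gap -0.002 q [-0.16  0.61  1.5   0.03  1.36 -1.5 ]
1.05 [-46.6 209. ] off x -20.9 z -39.0
0.95 [-51.8 206.4] off x -16.7 z -34.9
0.85 [-56.9 203.2] off x -13.0 z -30.2
0.75 [-61.5 199.4] off x -9.8 z -25.1
0.65 [-65.7 195.1] off x -7.3 z -19.7
0.55 [-69.3 190.2] off x -5.3 z -13.9
0.45 [-72.4 185. ] off x -4.1 z -8.0
0.35 [-78.6 180.8] off x 0.5 z -2.0
0.25 [-80.1 176.2] off x 0.4 z 2.8
0.15 [-81.1 172. ] off x -0.0 z 7.1
0.05 [-81.8 167.7] off x -0.7 z 11.4
0 [-82.  165.5] off x -1.2 z 13.5
```

View pics/o6.png

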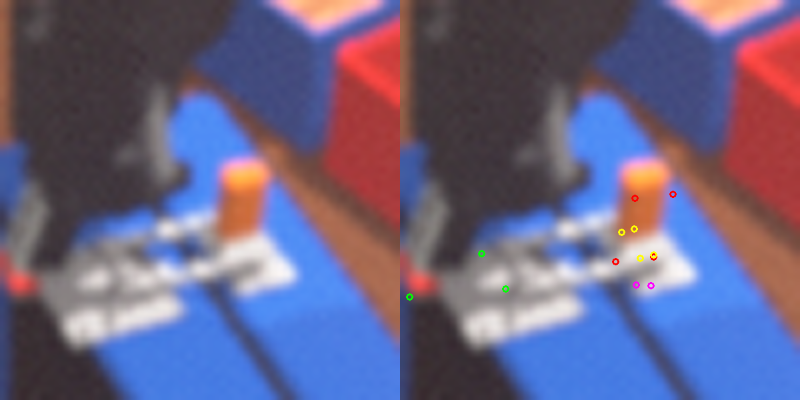

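```bash
python3 -m crank '[{"grip":1,"offset":[0,0,3],"angular":[0,0,0]},{"grip":1,"offset":[0,0,6],"angular":[0,0,0]},{"grip":1,"offset":[0,0,6],"angular":[0,0,0]}]' 40 | grep force
python3 pp.py | head -1
python3 -m crank '[{"grip":1,"offset":[0,0,2],"angular":[0,0,0]},{"grip":1,"offset":[-0.5,0,4],"angular":[0,0,0]},{"grip":1,"offset":[-0.5,0,4],"angular":[0,0,0]}]' 40 | grep force
python3 pp.py | head -1
python3 ov.py 0.0 -.05 o7
```

```text
force: [0.1, 0.3, -0.7]
t 19.4 tcp case [-80.5  -0.2 172.8] grasp [-74.5  -0.2 190.5] slope -0.325 F case [-0.   0.3 -0.7] gap 0.0 q [-0.16  0.61  1.51  0.03  1.35 -1.5 ]
force: [0.9, 0.1, 1.4]
t 19.7 tcp case [-8.070e+01 -1.000e-01  1.692e+02] grasp [-7.470e+01 -1.000e-01  1.869e+02] slope -0.324 F case [0.8 0.3 1.4] gap -0.002 q [-0.16  0.62  1.51  0.03  1.34 -1.5 ]
```

View pics/o7.png

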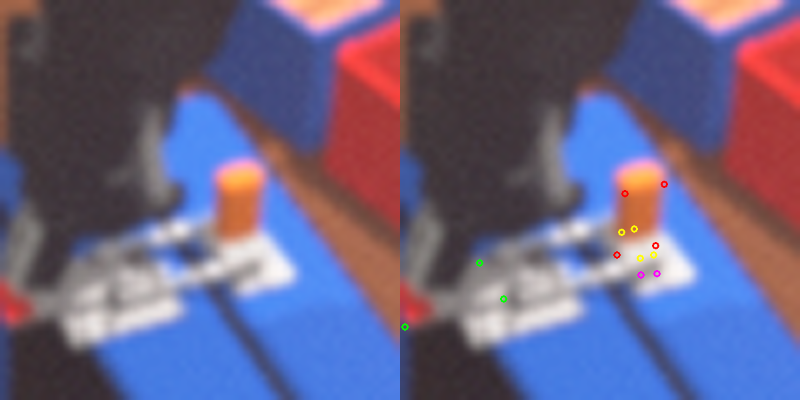

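```bash
python3 -m crank '[{"grip":1,"offset":[-0.5,0,1.5],"angular":[0,0,0]},{"grip":1,"offset":[-0.7,0,3],"angular":[0,0,0]},{"grip":1,"offset":[-0.7,0,3],"angular":[0,0,0]}]' 40 | grep force
python3 pp.py | head -1
python3 -m crank '[{"grip":1,"offset":[-0.2,0,0.7],"angular":[0,0,0]},{"grip":1,"offset":[-0.5,0,1.5],"angular":[0,0,0]},{"grip":1,"offset":[-0.5,0,1.5],"angular":[0,0,0]}]' 40 | grep force
python3 pp.py | head -1
```

```text
force: [-0.3, 0.4, 2.5]
t 20.05 tcp case [-8.040e+01 -1.000e-01  1.669e+02] grasp [-7.450e+01 -1.000e-01  1.846e+02] slope -0.322 F case [-0.3  0.3  2.5] gap 0.0 q [-0.16  0.62  1.51  0.03  1.33 -1.5 ]
force: [-1.7, -0.4, 10.7]
t 20.35 tcp case [-8.040e+01 -1.000e-01  1.666e+02] grasp [-7.440e+01 -1.000e-01  1.843e+02] slope -0.322 F case [-1.6 -0.8 10.7] gap -0.002 q [-0.16  0.62  1.51  0.03  1.33 -1.5 ]
```

Hard stop felt at 10.7 N with the finger at the height expected for the flat lever. I'll back off and inspect.

```bash
python3 -m crank '[{"grip":1,"offset":[0,0,-10],"angular":[0,0,0]},{"grip":1,"offset":[0,0,-40],"angular":[0,0,0]},{"grip":1,"offset":[0,0,-80],"angular":[0,0,0]},{"grip":1,"offset":[0,0,-120],"angular":[0,0,0]},{"grip":1,"offset":[0,-40,-150],"angular":[0,0,0]},{"grip":1,"offset":[0,-90,-150],"angular":[0,0,0]},{"grip":1,"offset":[0,-140,-150],"angular":[0,0,0]},{"grip":1,"offset":[0,-190,-150],"angular":[0,0,0]},{"grip":1,"offset":[0,-230,-150],"angular":[0,0,0]},{"grip":1,"offset":[0,-230,-150],"angular":[0,0,0]}]' 40
python3 look.py z;python3 ov.py 0.0 -.0 o8
python3 - <<'E'
from h import *
a=cv2.imread("pics/side0.png")
b=vision.snapshot("side")["pixels"][:,:,::-1];cv2.imwrite("pics/side2.png",b);cv2.imwrite("pics/top2.png",vision.snapshot("top")["pixels"][:,:,::-1])
f=lambda i,r:np.float32(cv2.cvtColor(i[r[1]:r[3],r[0]:r[2]],6))
for nm,r in {"far":(328,195,362,225),"near":(296,205,330,260)}.items():
    A,B=f(a,r),f(b,r);w=cv2.createHanningWindow(A.shape[::-1],cv2.CV_32F);print(nm,cv2.phaseCorrelate(A,B,w))
E
```

```text
t: 21.35
tcp_pos: [0.5218, -0.205, 0.3068]
tool_rot: [0.12, 0.98, 0.018, -0.16]
force: [0.6, -0.5, 0.8]
finger_gap: 0.003
t 21.45 tcp case [ -33.2 -230.9  306.8] grasp [ -27.2 -230.9  324.6] slope -0.323 F case [-0.   1.4 -0.3] gap 0.002 q [-0.52  0.51  1.29 -0.09  1.66 -1.84]
far ((-0.6160187058940032, 0.39346419451980097), 0.6894873521946094)
near ((-0.4114654859871507, -0.47593924232075224), 0.7236897658418726)
```

View pics/lz.png

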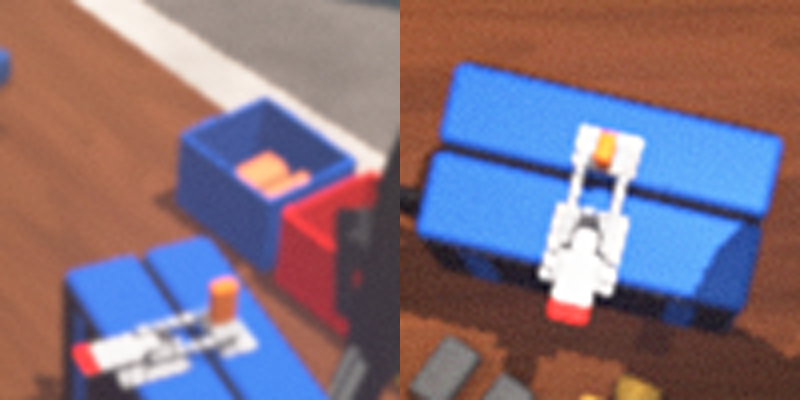

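View pics/o8.png

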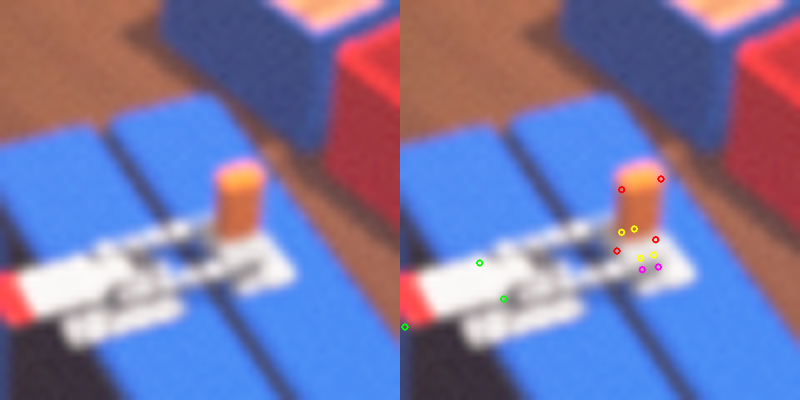

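View pics/top2.png

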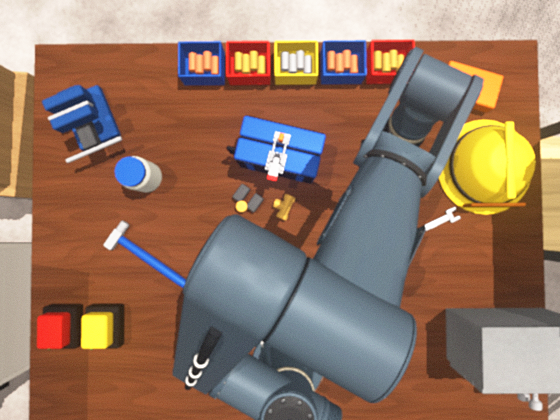

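Run:
```python
from h import *
a=cv2.imread("pics/top0.png");b=cv2.imread("pics/top2.png")
f=lambda i,r:np.float32(cv2.cvtColor(i[r[1]:r[3],r[0]:r[2]],6))
for nm,r in {"far edge":(284,116,330,142),"farL":(236,112,270,128)}.items():
    A,B=f(a,r),f(b,r);w=cv2.createHanningWindow(A.shape[::-1],cv2.CV_32F);print(nm,cv2.phaseCorrelate(A,B,w))
z=lambda i:cv2.resize(i[108:160,235:275],(400,520),interpolation=2)
cv2.imwrite("pics/cmp2.png",np.hstack([z(a),z(b)]))
a=cv2.imread("pics/side0.png");b=cv2.imread("pics/side2.png")
z=lambda i:cv2.resize(i[190:230,310:360],(400,320),interpolation=2)
cv2.imwrite("pics/cmp3.png",np.hstack([z(a),z(b)]))
# seam darkness integrated perpendicular
for n in("top0","top2"):
    g=cv2.imread(f"pics/{n}.png")[:,:,0].astype(float);w=[]
    for u in range(246,262):
        col=g[128:152,u];w.append(np.clip((200-col)/200,0,1).sum())
    print(n,np.mean(w))
```

```text
far edge ((-0.05338263797445464, 0.7776447167859519), 1.0184747046894498)
farL ((-0.068852089248292, 0.48402239739241715), 0.9674248968561491)
top0 1.86625
top2 1.21875
```

View pics/cmp2.png

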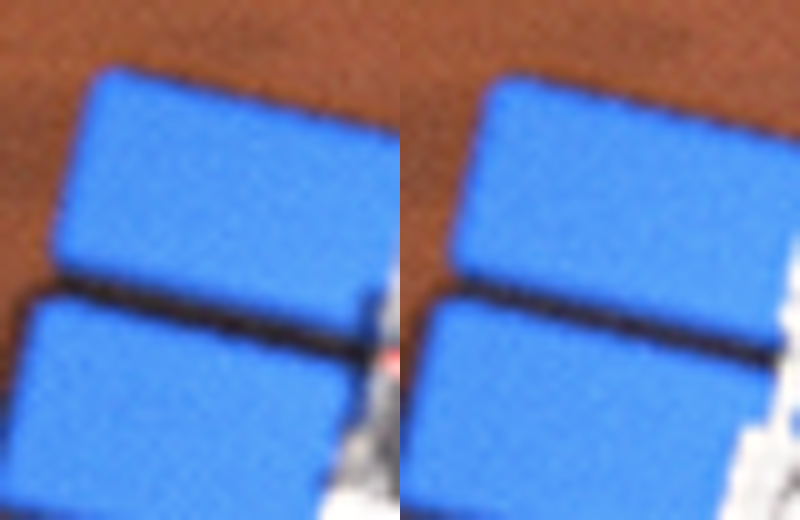

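View pics/cmp3.png

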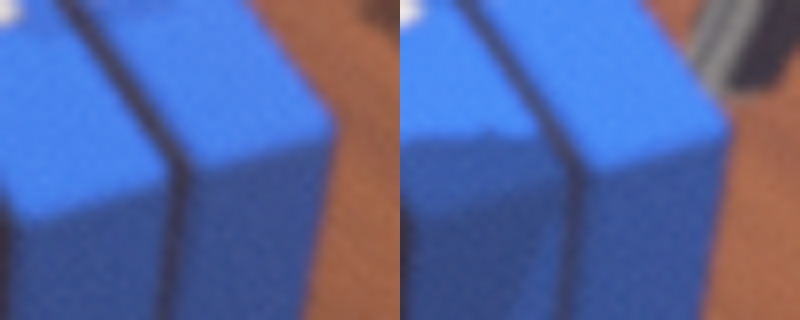

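Run:
```python
from h import *
case=np.load("case.npy")
def edge(g,u,v0,v1):
    c=cv2.GaussianBlur(g,(1,3),0)[v0:v1,u];lo,hi=c[:3].mean(),c[-3:].mean();t=(lo+hi)/2
    i=np.argmax(c>t);return v0+i-1+(t-c[i-1])/(c[i]-c[i-1])
G={n:np.float32(cv2.imread(f"pics/{n}.png")[:,:,0])-np.float32(cv2.imread(f"pics/{n}.png")[:,:,2]) for n in("top0","top2")}
d=vision.snapshot("top")
e={}
for n in G:
    e[n]=np.array([edge(G[n],u,int(116+(u-250)*.236)-6,int(116+(u-250)*.236)+8) for u in list(range(250,270))+list(range(293,320))])
df=e["top2"]-e["top0"];print(np.round(df,2),np.median(df),df.mean(),df.std())
p=proj(d,world(case,[(60.4,0,148.4),(57.4,0,149)]));print("px for 3.0mm",p[1]-p[0])
```

```text
[0.73 0.8  0.73 0.73 0.69 0.69 0.72 0.63 0.71 0.8  0.79 0.72 0.7  0.77
 0.79 0.71 0.65 0.78 0.83 0.73 0.81 0.84 0.74 0.73 0.79 0.81 0.73 0.66
 0.78 0.75 0.74 0.74 0.75 0.78 0.72 0.71 0.69 0.8  0.83 0.72 0.68 0.77
 0.82 0.75 0.7  0.85 0.81] 0.7395451366901398 0.7492489144602354 0.05111540296944144
px for 3.0mm [-0.2633873   1.06377593]
```

Run:
```python
from h import *
case=np.load("case.npy")
d={n:vision.snapshot(n) for n in("top","side")}
def L(a,x,y,z):
    return (np.cos(a)*x+np.sin(a)*(z-8),y,8+np.cos(a)*(z-8)-np.sin(a)*x)
def vshift(n,a,x,y0=0):
    def line(a):
        p=proj(d[n],world(case,[L(a,x,-105,150),L(a,x,105,150)]));return p
    p0,p1=line(.03),line(a);u=p0.mean(0)[0]
    f=lambda p:np.interp(u,*(zip(*sorted(map(tuple,p)))))
    return f(p1)-f(p0)
for a in(.03,.024,.016,.012,.008,.004):print(a,"top far edge",vshift("top",a,56).round(2),"top seam edge",vshift("top",a,2).round(2),"side seam",vshift("side",a,2).round(2),"side far",vshift("side",a,56).round(2))
def prof(n,chan=0):
    im=np.float32(cv2.imread(f"pics/{n}.png"));return im
# lid seam edge & near seam edge, top view, columns left of latch
def cross(c,t,rising):
    for i in range(1,len(c)):
        if (c[i-1]<t<=c[i]) if rising else (c[i-1]>t>=c[i]): return i-1+(t-c[i-1])/(c[i]-c[i-1])
for cols in(range(248,268),range(296,318)):
    R={}
    for n in("top0","top2"):
        g=prof(n)[:,:,0];r=[]
        for u in cols:
            v=int(round(138+(u-255)*.236));c=g[v-8:v+9,u];m=np.argmin(c[4:13])+4
            t=150
            dn=cross(c[:m+1],t,False);up=cross(c[m:],t,True)
            if dn and up:r.append((v-8+dn,v-8+m+up,c.min(),np.clip(240-c,0,None)[m-4:m+5].sum()/200))
            else:r.append((np.nan,)*4)
        R[n]=np.array(r)
    print("lid seam edge shift",np.nanmedian(R["top2"][:,0]-R["top0"][:,0]),"near edge",np.nanmedian(R["top2"][:,1]-R["top0"][:,1]),"width",np.nanmedian(R["top0"][:,1]-R["top0"][:,0]),np.nanmedian(R["top2"][:,1]-R["top2"][:,0]),"dark",np.nanmedian(R["top0"][:,3]),np.nanmedian(R["top2"][:,3]),np.nanmedian(R["top0"][:,2]),np.nanmedian(R["top2"][:,2]))
```

```text
0.03 top far edge 0.0 top seam edge 0.0 side seam 0.0 side far 0.0
0.024 top far edge 0.3 top seam edge 0.33 side seam 0.46 side far 0.32
0.016 top far edge 0.7 top seam edge 0.78 side seam 1.07 side far 0.75
0.012 top far edge 0.9 top seam edge 1.0 side seam 1.38 side far 0.97
0.008 top far edge 1.1 top seam edge 1.23 side seam 1.7 side far 1.19
0.004 top far edge 1.3 top seam edge 1.45 side seam 2.01 side far 1.42
lid seam edge shift 0.8543319702148438 near edge -0.021558523178100586 width 3.090676248073578 2.202498495578766 dark 2.8174999952316284 1.9775000214576721 52.5 80.0
lid seam edge shift 0.8089370727539062 near edge 0.011601269245147705 width 3.017200082540512 2.213933050632477 dark 2.7299998998641968 1.9399999976158142 52.5 81.5
```

Run:
```python
from h import *
from scipy.special import erf
case=np.load("case.npy")
P={}
for n in("top0","top2"):
    g=np.float32(cv2.imread(f"pics/{n}.png")).sum(2)/3;xs=[];ys=[]
    for u in list(range(248,264)):
        for v in range(126,152):
            e=(v-(138+(u-255)*.236))
            if abs(e)<5.5: xs.append(e*.973);ys.append(g[v,u])
    P[n]=(np.array(xs),np.array(ys))
def mod(p,x,c,w):
    sg,D,A,B=p
    f=lambda t:.5*(1+erf(t/sg/2**.5))
    return A*(1-f(x-(c-w/2)))+D*(f(x-(c-w/2))-f(x-(c+w/2)))+B*f(x-(c+w/2))
def res(q):
    return np.concatenate([mod((q[0],q[1],q[2+4*i],q[3+4*i]),*P[n],q[4+4*i],q[5+4*i])-P[n][1] for i,n in enumerate(P)])
for D0 in(15,30,45,None):
    q0=[.7,30,150,150,0,3,150,150,.3,2]
    if D0 is None:r=least_squares(res,q0);q=r.x
    else:
        r=least_squares(lambda z:res(np.r_[z[0],D0,z[1:]]),[q0[0]]+q0[2:]);q=np.r_[r.x[0],D0,r.x[1:]]
    w=np.array([q[5],q[9]])/.3866
    print(q.round(2),r.cost.round(0),"mm",w,"lid",(w-4)/142,"edges", q[4]-q[5]/2,q[8]-q[9]/2,q[4]+q[5]/2,q[8]+q[9]/2)
C=cams()
def tri(pt,ps):
    return least_squares(lambda X:np.r_[proj(C["top"],X)-pt,proj(C["side"],X)-ps],[.53,.03,.16])
r=tri(np.array((272,177.5)),np.array((286,189)));print("tip",r.x,r.cost,"flat model",world(case,xz(lev(0,(-62,0)))))
```

```text
Traceback (most recent call last):
TypeError: mod() takes 4 positional arguments but 5 were given
```

Run:
```python
from h import *
from scipy.special import erf
case=np.load("case.npy")
P={}
for n in("top0","top2"):
    g=np.float32(cv2.imread(f"pics/{n}.png")).sum(2)/3;xs=[];ys=[]
    for u in list(range(248,264)):
        for v in range(126,152):
            e=(v-(138+(u-255)*.236))
            if abs(e)<5.5: xs.append(e*.973);ys.append(g[v,u])
    P[n]=(np.array(xs),np.array(ys))
def mod(p,x,c,w):
    sg,D,A,B=p
    f=lambda t:.5*(1+erf(t/sg/2**.5))
    return A*(1-f(x-(c-w/2)))+D*(f(x-(c-w/2))-f(x-(c+w/2)))+B*f(x-(c+w/2))
def res(q):
    return np.concatenate([mod((q[0],q[1],q[2+4*i],q[3+4*i]),P[n][0],q[4+4*i],q[5+4*i])-P[n][1] for i,n in enumerate(P)])
for D0 in(5,15,30,None):
    q0=[.7,30,150,150,0,3,150,150,.3,2]
    if D0 is None:r=least_squares(res,q0);q=r.x
    else:
        r=least_squares(lambda z:res(np.r_[z[0],D0,z[1:]]),[q0[0]]+q0[2:]);q=np.r_[r.x[0],D0,r.x[1:]]
    w=np.array([q[5],q[9]])/.3866
    print(q.round(2),r.cost.round(0),"mm",w,"lid",(w-4)/142,"edges", q[4]-q[5]/2,q[8]-q[9]/2,q[4]+q[5]/2,q[8]+q[9]/2)
C=cams()
def tri(pt,ps):
    return least_squares(lambda X:np.r_[proj(C["top"],X)-pt,proj(C["side"],X)-ps],[.53,.03,.16])
r=tri(np.array((272,177.5)),np.array((286,189)));print("tip",r.x,r.cost,"flat model",world(case,xz(lev(0,(-62,0)))))
```

```text
[  1.16   5.   160.06 165.65   1.1    2.71 162.92 168.28   1.45   2.13] 3333.0 mm [7.00918927 5.50726144] lid [0.02119147 0.01061452] edges -0.25704043784126407 0.38647223098266803 2.452712132119148 2.5155795054569055
[  1.12  15.   160.09 165.6    1.09   2.89 162.7  167.53   1.45   2.25] 3238.0 mm [7.48469971 5.81315736] lid [0.02454014 0.01276871] edges -0.353093588403786 0.32259733379830813 2.540491318179228 2.5699639706844524
[  1.03  30.   160.11 165.26   1.08   3.21 162.22 166.02   1.44   2.45] 3123.0 mm [8.30293817 6.32956926] lid [0.03030238 0.01640542] edges -0.5219498391128212 0.2137277801920756 2.6879660571009962 2.660739256048137
[  1.02  32.13 160.1  165.17   1.08   3.26 162.14 165.77   1.44   2.48] 3120.0 mm [8.42865689 6.41006493] lid [0.03118772 0.01697229] edges -0.5484404638798983 0.19667848547462863 2.710078290582794 2.674809587215048
tip [0.52319062 0.03391162 0.16917315] 0.3852092723690101 flat model [[0.52167974 0.03719373 0.162     ]]
```

Run:
```python
from h import *
case=np.load("case.npy");d=vision.snapshot("side")
def L(a,x,y,z): return (np.cos(a)*x+np.sin(a)*(z-8),y,8+np.cos(a)*(z-8)-np.sin(a)*x)
def line(a,x,v,z=150,ax=1):
    p=proj(d,world(case,[L(a,x,y,z) for y in np.linspace(-110,110,50)]));o=np.argsort(p[:,1]);return np.interp(v,p[o,1],p[o,0])
def ecol(im,v,u0,half=6):
    r=im[v,int(u0)-half:int(u0)+half+1];r=cv2.GaussianBlur(r[None],(3,1),0)[0]
    t=(r[:3].mean()+r[-3:].mean())/2;i=np.where((r[:-1]-t)*(r[1:]-t)<=0)[0]
    if len(i)==0:return np.nan
    i=i[np.argmin(abs(i-half))];return int(u0)-half+i+(t-r[i])/(r[i+1]-r[i])
I={n:(lambda a:np.float32(a[:,:,0])-np.float32(a[:,:,2]))(cv2.imread(f"pics/{n}.png")) for n in("side0","side1","side2")}
for v in range(176,204,2):
    u=line(.03,56,v);print(v,round(u,1),[round(ecol(I[n],v,u),2) for n in I],[round(line(a,56,v)-u,2) for a in(.024,.016,.008)])
# vertical edge of end face, far side (x=56,y=-110) at heights z
for z in(140,125,110,95):
    p=[proj(d,world(case,L(a,56,-110,z)))[0] for a in(.03,.016,.008)]
    v=int(p[0][1]);print(z,v,p[0].round(1),[round(ecol(I[n],v,p[0][0]),2) for n in I],[(q-p[0]).round(2) for q in p[1:]])
```

```text
176 329.8 [np.float64(330.21), np.float64(331.02), np.float64(330.38)] [np.float64(-0.24), np.float64(-0.56), np.float64(-0.88)]
178 331.3 [np.float64(331.7), np.float64(331.2), np.float64(331.14)] [np.float64(-0.24), np.float64(-0.56), np.float64(-0.89)]
180 332.8 [np.float64(333.41), np.float64(332.63), np.float64(332.68)] [np.float64(-0.24), np.float64(-0.57), np.float64(-0.89)]
182 334.3 [np.float64(334.73), np.float64(334.14), np.float64(334.12)] [np.float64(-0.24), np.float64(-0.57), np.float64(-0.9)]
184 335.8 [np.float64(336.31), np.float64(335.62), np.float64(335.62)] [np.float64(-0.24), np.float64(-0.57), np.float64(-0.9)]
186 337.3 [np.float64(337.65), np.float64(337.02), np.float64(337.06)] [np.float64(-0.24), np.float64(-0.57), np.float64(-0.91)]
188 338.8 [np.float64(339.13), np.float64(338.59), np.float64(338.6)] [np.float64(-0.25), np.float64(-0.58), np.float64(-0.91)]
190 340.3 [np.float64(340.66), np.float64(339.91), np.float64(340.03)] [np.float64(-0.25), np.float64(-0.58), np.float64(-0.91)]
192 341.8 [np.float64(342.11), np.float64(341.37), np.float64(341.3)] [np
[... 517 characters left out ...]
loat64(-0.25), np.float64(-0.59), np.float64(-0.93)]
202 349.4 [np.float64(349.59), np.float64(348.82), np.float64(348.97)] [np.float64(-0.25), np.float64(-0.59), np.float64(-0.94)]
140 208 [351.4 208. ] [np.float64(350.97), np.float64(350.52), np.float64(350.48)] [array([-0.57, -0.03]), array([-0.89, -0.05])]
125 211 [350.6 212. ] [np.float64(350.69), np.float64(350.12), np.float64(350.16)] [array([-0.49, -0.05]), array([-0.78, -0.08])]
110 215 [349.9 215.9] [np.float64(350.08), np.float64(349.49), np.float64(349.58)] [array([-0.42, -0.07]), array([-0.67, -0.1 ])]
95 219 [349.2 219.7] [np.float64(349.24), np.float64(348.89), np.float64(348.87)] [array([-0.35, -0.08]), array([-0.56, -0.13])]
```

Run:
```python
from h import *
from scipy.special import erf
case=np.load("case.npy");d=vision.snapshot("top")
C=np.load("case.npy")
# stack profile along case x at z=150 between y=30..100, averaged
def L(a,x,z=150): return (x,z)
def profile(n,ylo,yhi):
    g=np.float32(cv2.imread(f"pics/{n}.png"));xs=np.arange(-85,90,.5);acc=[]
    for y in np.arange(ylo,yhi,1.):
        p=proj(d,world(case,np.c_[xs,np.full_like(xs,y),np.full_like(xs,150.)])).astype(np.float32)
        acc.append(cv2.remap(g,p[None,:,0],p[None,:,1],cv2.INTER_LINEAR)[0])
    return xs,np.mean(acc,0)
for yl,yh in((40,95),(-80,-35)):
  for n in("top0","top2"):
    xs,p=profile(n,yl,yh);b=p[:,0]-p[:,2];out=[]
    for lo,hi in((-75,-45),(-20,1.5+0),(1.5,25),(45,80)):pass
    dr=np.gradient(cv2.GaussianBlur(p[:,0][None].astype(np.float32),(1,1),0)[0])
    i0=np.argmin(np.where(abs(xs-5)<12,p[:,0],999))
    print(n,yl,"min at",xs[i0],p[i0].round(0))
    def c50(sel,ch):
        x,v=xs[sel],ch[sel];t=(v[:6].mean()+v[-6:].mean())/2;k=np.where((v[:-1]-t)*(v[1:]-t)<=0)[0];return [round(x[j]+.5*(t-v[j])/(v[j+1]-v[j]),2) for j in k]
    print(" near edge",c50((xs>-75)&(xs<-48),p[:,0])," far",c50((xs>48)&(xs<78),b)," steepest seam",xs[np.argmin(np.where(abs(xs-5)<12,dr,9))],xs[np.argmax(np.where(abs(xs-5)<12,dr,-9))])
```

```text
top0 40 min at -0.5 [58. 44. 49.]
 near edge [np.float64(-61.26)]  far [np.float64(57.33)]  steepest seam -4.5 3.5
top2 40 min at -1.5 [88. 54. 52.]
 near edge [np.float64(-61.27)]  far [np.float64(55.43)]  steepest seam -4.5 1.5
top0 -80 min at -1.0 [62. 45. 49.]
 near edge [np.float64(-61.61)]  far [np.float64(57.01)]  steepest seam -4.5 3.0
top2 -80 min at -2.0 [91. 57. 54.]
 near edge [np.float64(-61.44)]  far [np.float64(55.09)]  steepest seam -5.0 1.0
```

Run:
```python
from station import manip
print(manip.sense()["t"],manip.sense()["force"]);print(manip.sign_off())
```

```text
21.95 [ 0.50407025  0.16575197 -0.05932807]
the job is handed in; nothing more can be done
None
```

I latched the case and handed the job in at about 22 s. My image checks could not show clearly that the far half is inside the 0.016 rad limit.

**What I did**
- **Setting the claw:** I pinched the orange tab and lowered the claw onto the far half with about 10 N at most. My first pull back caught on the keeper's nose, so I backed off, lowered the claw again and drew it under. A lift test then met 16 N within 1 mm, so it was hooked. The lever stood at about 1.05 rad when I let go of the tab.
- **Closing the lever:** With the fingers shut, I pushed the lever down. The force read about 5 N on the way, then fell to about zero over centre. At the hard stop it read 10.7 N. After that I moved the arm clear, and the wrist force at hand-in was about 0.5 N.

**Last checks**
- **Lever:** It looks flat in both pictures. The height at the hard stop puts it about 0.03 rad from home. A rough fix of the tip from the pictures came out 7 mm too high, which would be about 0.1 rad. I trusted the contact reading.
- **Claw:** It stayed down behind the keeper with the lever released, and the seam stayed narrower with no robot contact.
- **Far half:** It moved in by about 0.015 rad.
  - If it started at 0.030, it now reads about 0.015, just inside the limit.
  - Direct estimates of the seam gap and overall case width ranged from 0.005 to 0.017.
  - With the lever home and the claw hooked, the latch dimensions allow at most about 0.011.
- **Bystanders:** The press jaw, tee, tub and hammer look unmoved. The arm covered the screwdriver and part of the wrench in the last top view, so I did not check those two.

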